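# Reassemble a kitchen burr mill and set its grind from zero

## Robot

A 6-joint arm with a two-finger parallel gripper is mounted at the origin on the work surface. World frame = base frame: x ahead of the robot, y to its left, z up, the work surface at z = 0. Lengths are in m, angles in degrees, forces in N, time in s.
With the tool pointing down it reaches from about 0.25 to 0.725 m from the base axis. Payload 9.7 kg.
Tool frame: the origin (TCP) lies at the very end of the fingers, on their centre line; the grasp point (between the pads) lies 19 mm behind it; z points along the fingers, y is the line along which they close (so a half turn about z gives the same grasp; the last joint's range is limited). The gripper opens to 85 mm and grips with 20 to 120 N. Pads are 22 mm wide; open, the fingers measure 114 mm over their backs; the gripper's body (76 mm by 85 mm) begins 54 mm behind the grasp point. The pads swing forward as they close: fully open they stand 13 mm farther back than shut.
Start: joints at [-68.468, 4.979, 10.078, 95.1, 0, 90], TCP at [0.202, -0.512, 0.231] pointing down, gripper open.
Joint ranges: [-179.16, 179.16], [-48.56, 103.87], [-65.8, 70.77], [-126.05, 130.52], [-82.76, 87.17], [-180, 180]. Speed limits (degrees/s): [127.2, 127.2, 147.25, 180, 180, 180].

## Interface

Orientations are given as [roll, pitch, yaw] about the fixed x, y, z axes, in that order (R = Rz(yaw) Ry(pitch) Rx(roll)).
In Python, from workcell import bot gives the robot as it stands.
- The arm moves only by the tool arm_command, never from a script. Its argument "series" is a list of rows, each a list of 4 numbers: the shift along the tool's x, y, z in m, then the turn about the tool's z in rad. A call has exactly 5 rows; each row is the pose to reach, as a shift and turn from the pose commanded when the call began, along the tool's axes at that moment; what a row does not reach only later rows make up. A row lasts 1/10 s, in which the tool goes at most 50 mm and 8.59 degrees, less where a joint would pass 70% of its speed; a pose out of reach is approached as far as the arm can. A call with a gripper value outside its range is refused whole. "hand" is the finger opening in m, from 0 to 0.0854, set as the call begins (left out, the last holds). The fingers move at their own pace and stop on an object; "grip_force" is the grip in N (left out, the last holds). Time passes only in rows, so rows that repeat a pose let the fingers close, or fill a call up. It gives the time, the measured TCP pose, the force, the opening and the grip force at its end, in the units of the state.
- bot.get_obs(): the state, without advancing time (a new reading comes with each control period).
- bot.camera(name): name is "scene" or "side" or "wrist"; returns a dict with "color" (384x512x3 uint8, blue, green, red), "camera_matrix" (3x3 intrinsics, pixels), "xyz" and "orientation" of the camera in the world; the wrist camera has in their place "T_tool_cam" (4x4, takes a point from camera to tool coordinates, whose origin is the TCP and whose axes are the flange's). Camera axes: x right, y up, looking along -z (the intrinsics and any distortion apply to the point x, -y, -z); pixel columns grow to the right and rows downward; lengths in m; the calibration is good to about 2 mm. A picture is of the moment at which its call begins: read the wrist's pose just before it. There is no depth.
- bot.job_done(): hands the job in; it is judged then, once.
Trained networks look in the newest picture that a camera, given by its name, has taken for a name from the list of things; names that differ only in an ending like _2 or _b are one class to them, and where a whole thing is asked for, a point or a joint stands for the part that bears it (a point fixed in the world has none). Each returns a list of dicts, best first, with "confidence" (0 to 1); they miss things now and then, are a little off and sometimes report something else, mostly with a low value. They report only what shows in the picture. A call takes as long as a camera call. They do not tell look-alikes from the thing itself.
- bot.find_in(camera, target): "location" ([column, row] in pixels, amid what is visible of it).
- bot.mark_of(camera, target): "location" ([column, row] in pixels: a listed point, or the origin of a listed thing).
The state is a dict: "time": time; "q": joint angles; "qd": joint speeds; "joint_efforts": joint torques, N m; "ee_pos": TCP position; "tcp_rot": TCP orientation; "wrist_force": force on the tool from outside, world axes, zero at the start; "torque": the same for the moment, N m; "opening": finger opening in m; "grasp_force": force on a finger pad.
Only numpy, scipy, OpenCV 4.12 (cv2) and the standard library are available. Lean on these libraries where they do the work, as an engineer would, in place of code of your own. Each camera call takes 0.05 s, during which the arm holds its last target. There are 200 camera calls.

## Task

Put the cleaned burr mill back together: slide every spacer ring lying on the counter down over the drive shaft, then the flanged burr on top of them with its hub up, and only then turn the dial clockwise to its stop and from there back five clicks. Stand the white catch dish upright, wholly on the round plate under the spout (at any point in the job). Leave the jar, the mug and the serving bowl where they are.

Things in the scene. Friction and masses are not known exactly. Their poses are not given: they have to be found in the camera images.
- mill: White mill fixed to the counter, 150 (x) by 280 (y) by 80 mm high; origin at the centre of its underside, z up, front is -x. Yaw within 0.3 rad. On its flat top at x = 0: drive shaft at y = -70 mm, dial at y = +70 mm. A spout 30 mm wide sticks 12 mm out of the front at y = -70 mm, 53 to 67 mm up.
- shaft_seat (a point): Foot of the drive shaft, on its axis, on top of an aluminium disc 68 mm across (86 mm above the counter), where the first spacer comes to lie; axes as the mill's. The shaft is 10 mm thick and 57 mm tall from here, its top 5 mm tapering to 5 mm thick.
- catch_plate (a point): Centre of the top of the round dark catch plate in front of the mill: 80 mm across, 4 mm high, centre 50 mm before the front face and 38 mm before the spout's end; axes as the mill's. The dish goes straight down just clear of the spout; keep the fingers' closing line along the mill's y there.
- dial (a joint): Dial angle, rad. 0 = clockwise stop (seen from above); grows counter-clockwise, to 3.1. One click is 15 deg (0.262 rad), one black mark on the base, every fifth longer; five clicks = 1.309. Clicks are not felt: friction (0.06 N m) holds the dial where it is left. At 0 the white pointer points to the mill's -x; at angle a it is turned a counter-clockwise from there.
- dial_grip (a point): Point on the dial's vertical axis at the height to grip, 112 mm above the counter. The grip is a black bar 50 mm long, 14 mm wide, from 92 to 124 mm above the counter, on a disc 56 mm across; it turns with the dial. The axes turn with the dial: x lies along the bar, the pointer end on the -x side.
- burr: The flanged burr, dark steel, 0.2 kg: a flange 60 mm across and 7 mm thick with, on top of it, a hub 34 mm across and 11 mm high (18 mm in all), bored through 14 mm. Origin at the centre of the underside, z up out of the hub. It starts lying flat on the counter, hub up. Grip it by the hub.
- dish: The white catch dish, a straight-walled round cup 58 mm across and 36 mm high, wall 3 mm, 0.14 kg. Origin at the centre of its underside, z up. Starts upright on the counter; grip it across its outside.
- bean_jar: Bystander: closed amber jar, 68 mm across, 130 mm high; origin at the centre of its underside. Leave alone.
- mug: Bystander: white mug, 76 mm across with a handle, 85 mm high; origin at the centre of its underside. Leave alone.
- serving_bowl: Bystander: white bowl, 120 mm across, 50 mm high; origin at the centre of its underside. Leave alone.
- spacer1: A plain steel spacer ring, 40 mm across, 7 mm thick, bore 14 mm, 0.05 kg, lying flat on the counter at the start. Origin at the centre of its underside. Three to five such rings are present (an absent one has no pose); all are alike and may go on in any order and either way up.
- spacer2: A plain steel spacer ring, 40 mm across, 7 mm thick, bore 14 mm, 0.05 kg, lying flat on the counter at the start. Origin at the centre of its underside. Three to five such rings are present (an absent one has no pose); all are alike and may go on in any order and either way up.
- spacer3: A plain steel spacer ring, 40 mm across, 7 mm thick, bore 14 mm, 0.05 kg, lying flat on the counter at the start. Origin at the centre of its underside. Three to five such rings are present (an absent one has no pose); all are alike and may go on in any order and either way up.
- spacer4: A plain steel spacer ring, 40 mm across, 7 mm thick, bore 14 mm, 0.05 kg, lying flat on the counter at the start. Origin at the centre of its underside. Three to five such rings are present (an absent one has no pose); all are alike and may go on in any order and either way up.
- spacer5: A plain steel spacer ring, 40 mm across, 7 mm thick, bore 14 mm, 0.05 kg, lying flat on the counter at the start. Origin at the centre of its underside. Three to five such rings are present (an absent one has no pose); all are alike and may go on in any order and either way up.
Mind the look-alikes: they are no part of the job. Several things have the shape of the burr; the one meant has the colours described above.

How it is judged:
By the outcome, as a careful person would: the job done as asked, in the order asked, and still so for the second after the job is handed in, with the robot touching nothing.
Of spacer1, spacer2, spacer3, spacer4, spacer5 only 3 to 5 are there at a start; the rules pass over those that are not, and their reading is None.
At some moment in a run one of spacer1, spacer2, spacer3, spacer4, spacer5, burr, dish may be knocked a few centimetres aside while the robot is not near it.
Once in a run the grip may slacken for a moment while it holds something.
It also fails if it takes over 208 s, if anything falls off the work surface, if the arm or the gripper's body presses on something with over 40 N, if the wrist force passes 120 N, or if a joint passes its speed limit or range.

## Working session

There is one attempt and no reset: what is moved stays moved. The work goes in short steps, Python scripts to look and compute and a tool call to move; the robot and the scene stay as the last step left them, time stands still between calls to the robot, and variables do not carry over. Pictures are saved under pics/ and viewed, at most 15 in all, crops included, and the job is handed in when it is done.

Besides the shell and the picture viewer there is one more tool, called as name(argument=value, ...), one argument or row to a line, values as JSON. arm_command: Moves the arm, as the interface text tells. Its arguments: {"type":"object","properties":{"series":{"type":"array"},"hand":{"type":"number"},"grip_force":{"type":"number"}},"required":["series"]}

```bash
ls; mkdir -p pics; cat > h.py <<'E'
import numpy as np, cv2
from workcell import bot
from scipy.spatial.transform import Rotation as R
def cam(name):
    o=bot.get_obs(); c=bot.camera(name); c['name']=name
    if name=='wrist':
        T=np.eye(4);T[:3,:3]=R.from_euler('xyz',o['tcp_rot'],degrees=True).as_matrix();T[:3,3]=o['ee_pos']
        c['T']=T@np.array(c['T_tool_cam'])
    else:
        T=np.eye(4)
        q=np.array(c['orientation'],float)
        T[:3,:3]=q if q.shape==(3,3) else R.from_euler('xyz',q,degrees=True).as_matrix()
        T[:3,3]=c['xyz'];c['T']=T
    return c
def ray(c,uv,z):
    K=np.array(c['camera_matrix'])
    d=c.get('distortion'); 
    p=cv2.undistortPoints(np.array([[uv]],float),K,None if d is None else np.array(d))[0,0]
    v=c['T'][:3,:3]@np.array([p[0],-p[1],-1]);o=c['T'][:3,3]
    return o+v*(z-o[2])/v[2]
def proj(c,P):
    q=np.linalg.inv(c['T'])@np.append(P,1);K=np.array(c['camera_matrix'])
    v=K@np.array([q[0],-q[1],-q[2]]);return v[:2]/v[2]
E
python3 - <<'E'
from h import *
print(bot.get_obs())
ims=[]
for n in ['scene','side','wrist']:
    c=cam(n); print(n,[k for k in c],c.get('xyz'),c.get('orientation'),c['camera_matrix'],c.get('T_tool_cam'))
    cv2.imwrite(f'pics/{n}0.png',cv2.resize(c['color'],(800,600)))
    for t,z in [('mill',0),('shaft_seat',.086),('catch_plate',.004),('dial_grip',.112),('burr',0),('dish',0),('spacer1',0),('bean_jar',0),('mug',0),('serving_bowl',0)]:
        for r in bot.mark_of(n,t):
            print(n,t,round(r['confidence'],2),np.round(r['location']),ray(c,r['location'],z).round(3))
E
```

```text
pics
{'time': 0.0, 'q': array([-6.84688450e+01,  5.01206334e+00,  1.00337089e+01,  9.51001617e+01,
       -1.05038459e-04,  8.99991049e+01]), 'qd': array([ 0.04014455, -0.00475724, -0.0265705 , -0.02758019,  0.03867758,
        0.00524975]), 'joint_efforts': array([ 6.86362728e-04, -5.20393431e+01,  4.64802575e+01,  1.62882416e-02,
       -2.80644218e-05,  2.22476774e-05]), 'ee_pos': array([ 0.20176633, -0.51139945,  0.23056716]), 'tcp_rot': array([-1.79921484e+02,  1.03811683e-04,  2.15320503e+01]), 'wrist_force': array([-0.80177656, -0.05531734,  0.51562047]), 'torque': array([-0.02624404,  0.00670109,  0.02620253]), 'grasp_force': 0.0, 'opening': 0.08533983283388083}
scene ['color', 'camera_matrix', 'xyz', 'orientation', 'name', 'T'] [1.06409725 0.5974811  1.1785121 ] [ 33.79326733  -0.6362729  139.39944024] [[393.15844503   0.         251.78779276]
 [  0.         393.15844503 194.69453208]
 [  0.           0.           1.        ]] None
scene mill 0.58 [285. 234.] [0.56 0.2  0.  ]
scene shaft_seat 0.97 [276. 201.] [0.535 0.122 0.086]
scene shaft_seat 0.52 [187. 225.] [0.81  0.005
[... 1762 characters left out ...]
] [ 0.626 -0.13   0.   ]
side spacer1 0.43 [262. 314.] [ 0.548 -0.281  0.   ]
side bean_jar 0.6 [328. 303.] [ 0.717 -0.287  0.   ]
side mug 0.79 [173. 146.] [0.389 0.436 0.   ]
side serving_bowl 0.75 [323. 229.] [ 0.781 -0.05   0.   ]
wrist ['color', 'camera_matrix', 'T_tool_cam', 'name', 'T'] None None [[264.92172902   0.         253.87472948]
 [  0.         264.92172902 187.48582158]
 [  0.           0.           1.        ]] [[-1.10289575e-03  9.50464810e-01  3.10830226e-01  7.94511649e-02]
 [ 9.99999217e-01  1.23182785e-03 -2.18492693e-04 -9.71898312e-04]
 [-5.90558943e-04  3.10829742e-01 -9.50465424e-01 -1.42606519e-01]
 [ 0.00000000e+00  0.00000000e+00  0.00000000e+00  1.00000000e+00]]
```

View pics/side0.png

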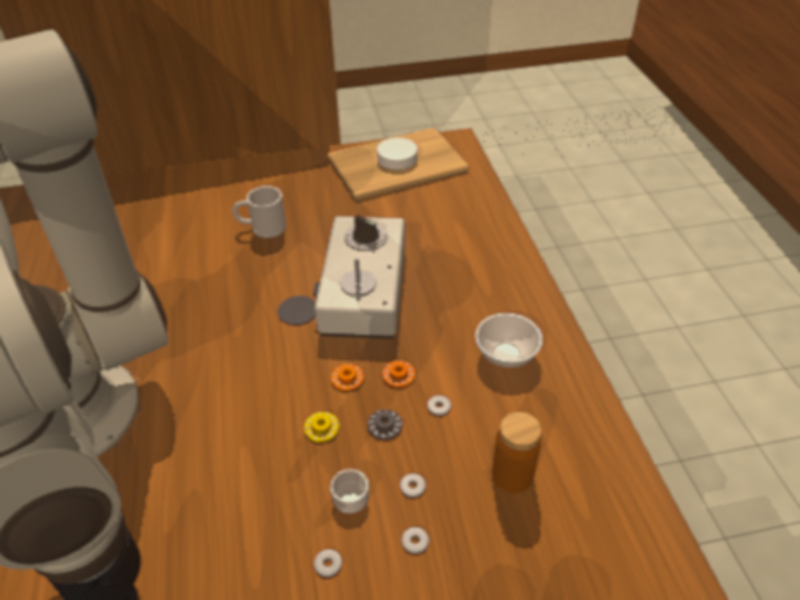

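View pics/scene0.png

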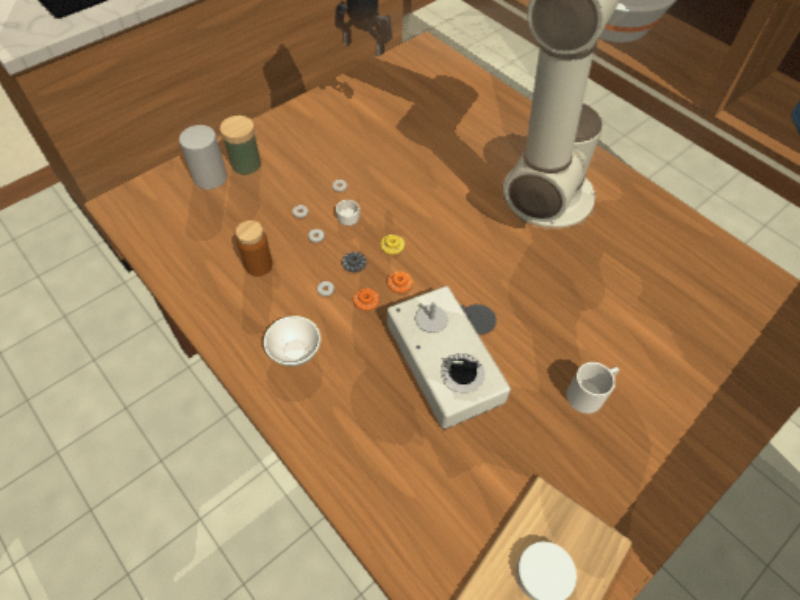

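The scene shows four steel spacers (side picture, 800x600: 438,405; 412,485; 414,540; 327,562), the dark steel burr at (384,425) and the dish at (350,490). The yellow and orange burrs are look-alikes. I'm moving over the parts for a closer look.

arm_command(
  series=[
    [0.2,-0.061,-0.01,0],
    [0.2,-0.061,-0.01,0],
    [0.2,-0.061,-0.01,0],
    [0.2,-0.061,-0.01,0],
    [0.2,-0.061,-0.01,0],
  ],
  hand=0.085,
)

```text
time: 2.15
ee_pos: [0.3686, -0.3787, 0.2416]
tcp_rot: [180.0, -0.1, 21.8]
wrist_force: [-1.1, -0.5, -0.0]
opening: 0.0851
grasp_force: 0.0
```

arm_command(
  series=[
    [0.2,-0.061,-0.01,0.376],
    [0.2,-0.061,-0.01,0.376],
    [0.2,-0.061,-0.01,0.376],
    [0.2,-0.061,-0.01,0.376],
    [0.2,-0.061,-0.01,0.376],
  ],
)

```text
time: 2.65
ee_pos: [0.5316, -0.2489, 0.2509]
tcp_rot: [-180.0, -0.0, 0.1]
wrist_force: [0.2, -0.6, 0.8]
opening: 0.0851
grasp_force: 0.0
```

```bash
cat >> h.py <<'E'
def seg(c,uv,z,rad):
    """refine: low-saturation blob near uv, centroid of filled outer contour -> world at height z"""
    img=c['color'];hsv=cv2.cvtColor(img,cv2.COLOR_BGR2HSV)
    m=((hsv[...,1]<70)&(hsv[...,2]>40)).astype(np.uint8)
    cs,_=cv2.findContours(m,cv2.RETR_EXTERNAL,cv2.CHAIN_APPROX_NONE)
    best=None
    for k in cs:
        if len(k)<12: continue
        (u,v),ax,an=cv2.fitEllipse(k)
        if np.hypot(u-uv[0],v-uv[1])<rad and max(ax)>10: 
            if best is None or max(ax)>max(best[1]): best=((u,v),ax,cv2.contourArea(k))
    return best
def look(names,show=None,n='wrist'):
    c=cam(n)
    for t,z in names:
        for r in bot.mark_of(n,t):
            if r['confidence']<.3: continue
            s=seg(c,r['location'],z,15)
            print(t,round(r['confidence'],2),np.round(r['location']),ray(c,r['location'],z).round(4), 
              None if s is None else (np.round(s[0],1),np.round(s[1],1),ray(c,s[0],z).round(4)))
    if show: cv2.imwrite(f'pics/{show}.png',c['color'])
    return c
def st():
    o=bot.get_obs();print(round(o['time'],2),o['ee_pos'].round(4),o['tcp_rot'].round(2),'F',o['wrist_force'].round(1),'op',round(o['opening'],4),'gf',round(o['grasp_force'],1))
    return o
E
python3 - <<'E'
from h import *
st();look([('spacer1',.003),('burr',0.018),('dish',0)],'w1')
E
```

```text
2.65 [ 0.5316 -0.2489  0.2509] [-1.7997e+02 -1.0000e-02  1.4000e-01] F [ 0.2 -0.6  0.8] op 0.0851 gf 0.0
spacer1 0.97 [170.  82.] [ 0.6347 -0.1332  0.003 ] (array([166.4,  81.2]), array([27.4, 30.9]), array([ 0.6364, -0.1281,  0.003 ]))
spacer1 0.94 [332. 153.] [ 0.537 -0.364  0.003] (array([332.2, 152.1]), array([24.7, 26.9]), array([ 0.5387, -0.3645,  0.003 ]))
spacer1 0.88 [270. 139.] [ 0.558  -0.2714  0.003 ] (array([270.8, 140.3]), array([25.9, 26.4]), array([ 0.556 , -0.2729,  0.003 ]))
spacer1 0.73 [327. 230.] [ 0.4105 -0.3686  0.003 ] None
burr 0.83 [190. 154.] [ 0.538  -0.1561  0.018 ] (array([186. , 153.7]), array([35.8, 38.7]), array([ 0.5389, -0.151 ,  0.018 ]))
burr 0.81 [178. 223.] [ 0.4304 -0.1308  0.018 ] None
burr 0.74 [111. 184.] [ 0.4931 -0.0355  0.018 ] None
burr 0.66 [111. 120.] [ 0.5852 -0.0517  0.018 ] None
dish 0.73 [271. 142.] [ 0.5538 -0.2736  0.    ] (array([270.8, 140.3]), array([25.9, 26.4]), array([ 0.5556, -0.2731,  0.    ]))
dish 0.65 [265. 205.] [ 0.4521 -0.2664  0.    ] (array([268.9, 209.1]), array([38.8, 41.4]), array([ 0.4458, -0.2724,  0.    ]))
```

View pics/w1.png

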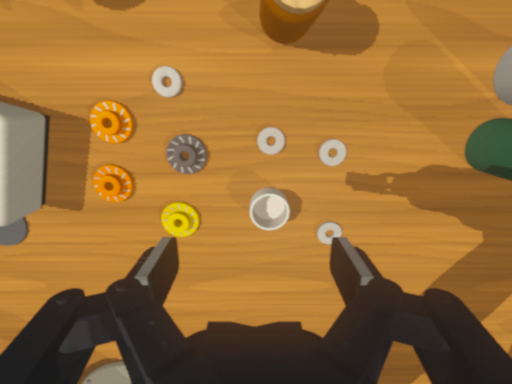

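The wrist view confirms it: rings at (167,81), (270,140), (332,152) and (329,232), steel burr at (187,154), dish at (270,209). I'm starting with the ring at (270,140).

arm_command(
  series=[
    [0.025,0.023,0.05,0],
    [0.025,0.023,0.1,0],
    [0.025,0.023,0.15,0],
    [0.025,0.023,0.15,0],
    [0.025,0.023,0.15,0],
  ],
  hand=0.065,
  grip_force=40,
)

```text
time: 3.35
ee_pos: [0.5525, -0.275, 0.1008]
tcp_rot: [-179.9, 0.1, -0.1]
wrist_force: [-0.0, -0.9, 1.0]
opening: 0.065
grasp_force: 0.0
```

```bash
python3 - <<'E'
from h import *
st();look([('spacer1',.005)],'w2')
E
```

```text
3.35 [ 0.5525 -0.275   0.1008] [-1.7994e+02  1.3000e-01 -1.0000e-01] F [-0.  -0.9  1. ] op 0.065 gf 0.0
spacer1 0.81 [89. 96.] [ 0.6361 -0.1342  0.005 ] (array([82.8, 95.4]), array([43.2, 52.7]), array([ 0.6363, -0.1291,  0.005 ]))
spacer1 0.66 [251. 184.] [ 0.5568 -0.2715  0.005 ] (array([252.5, 184.7]), array([39.2, 41.3]), array([ 0.5562, -0.2729,  0.005 ]))
spacer1 0.58 [345. 200.] [ 0.5402 -0.3614  0.005 ] (array([347.5, 201.3]), array([36.9, 40.6]), array([ 0.5393, -0.3643,  0.005 ]))
```

View pics/w2.png

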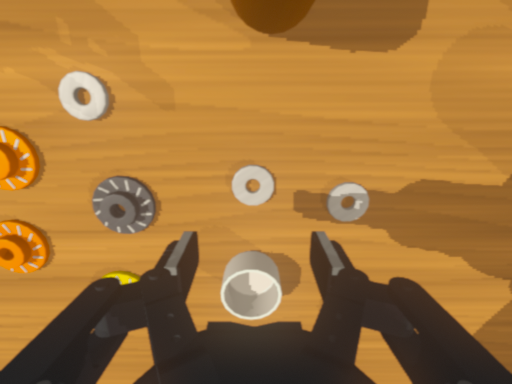

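The target ring is at (252,185), centred between the fingertips at columns 196 and 315. I'm going down carefully.

arm_command(
  series=[
    [0.003,-0.002,0.03,0],
    [0.003,-0.002,0.06,0],
    [0.003,-0.002,0.085,0],
    [0.003,-0.002,0.094,0],
    [0.003,-0.002,0.096,0],
  ],
  hand=0.048,
)

```text
time: 3.95
ee_pos: [0.5578, -0.2728, 0.0068]
tcp_rot: [180.0, -0.1, -0.0]
wrist_force: [0.7, -0.5, 0.5]
opening: 0.0481
grasp_force: 0.0
```

arm_command(
  series=[
    [0,0,0,0],
    [0,0,0.001,0],
    [0,0,0.002,0],
    [0,0,0.003,0],
    [0,0,0.003,0],
  ],
)

```text
time: 4.45
ee_pos: [0.5572, -0.2723, 0.0024]
tcp_rot: [180.0, -0.0, -0.0]
wrist_force: [-0.4, 0.1, -0.3]
opening: 0.0481
grasp_force: 0.0
```

arm_command(
  series=[
    [0,0,0.001,0],
    [0,0,0.001,0],
    [0,0,0.002,0],
    [0,0,0.002,0],
    [0,0,0.002,0],
  ],
)

```text
time: 4.95
ee_pos: [0.5571, -0.2723, 0.0002]
tcp_rot: [-180.0, 0.0, -0.0]
wrist_force: [0.1, -0.5, 0.5]
opening: 0.0482
grasp_force: 0.0
```

arm_command(
  series=[
    [0,0,0.001,0],
    [0,0,0.001,0],
    [0,0,0.002,0],
    [0,0,0.002,0],
    [0,0,0.002,0],
  ],
)

```text
time: 5.45
ee_pos: [0.5571, -0.2723, -0.0018]
tcp_rot: [-180.0, 0.0, -0.0]
wrist_force: [-0.5, -0.4, 0.7]
opening: 0.0481
grasp_force: 0.0
```

arm_command(
  series=[
    [0,0,0.001,0],
    [0,0,0.001,0],
    [0,0,0.001,0],
    [0,0,0.001,0],
    [0,0,0.001,0],
  ],
  hand=0.03,
  grip_force=50,
)

```text
time: 5.95
ee_pos: [0.5579, -0.2726, -0.001]
tcp_rot: [180.0, -0.1, -0.0]
wrist_force: [-2.0, 0.7, 10.6]
opening: 0.0373
grasp_force: 50.8
```

arm_command(
  series=[
    [0,0,0,0],
    [0,0,0,0],
    [0,0,0,0],
    [0,0,0,0],
    [0,0,0,0],
  ],
)

```text
time: 6.45
ee_pos: [0.5579, -0.2726, -0.001]
tcp_rot: [180.0, -0.1, -0.0]
wrist_force: [-2.2, 1.5, 10.6]
opening: 0.0373
grasp_force: 50.8
```

arm_command(
  series=[
    [0,0,-0.01,0],
    [0,0,-0.03,0],
    [0,0,-0.06,0],
    [0,0,-0.1,0],
    [0,0,-0.15,0],
  ],
)

```text
time: 6.95
ee_pos: [0.5562, -0.2719, 0.1475]
tcp_rot: [-179.9, 0.2, -0.0]
wrist_force: [0.6, -0.1, -1.0]
opening: 0.0371
grasp_force: 50.1
```

```bash
python3 - <<'E'
from h import *
st();c=cam('wrist');cv2.imwrite('pics/w3.png',c['color']);print(proj(c,c['T'][:3,3]*0+bot.get_obs()['ee_pos']))
E
```

```text
6.95 [ 0.5562 -0.2719  0.1475] [-1.7993e+02  1.5000e-01 -1.0000e-02] F [ 0.6 -0.1 -1. ] op 0.0371 gf 50.1
[257.51548384 244.04106474]
```

View pics/w3.png

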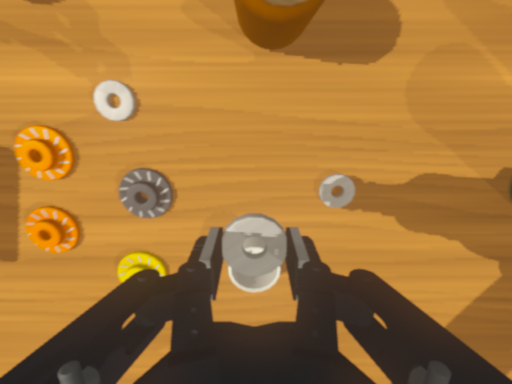

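The ring is held with its hole at about (254,244). Now to the shaft, stopping short of it to measure.

arm_command(
  series=[
    [-0.04,-0.04,-0.05,0],
    [-0.04,-0.08,-0.05,0],
    [-0.04,-0.12,-0.05,0],
    [-0.04,-0.16,-0.05,0],
    [-0.04,-0.19,-0.05,0],
  ],
)

```text
time: 7.5
ee_pos: [0.5169, -0.0803, 0.1981]
tcp_rot: [-180.0, -0.1, 0.0]
wrist_force: [0.5, 0.7, -0.1]
opening: 0.0369
grasp_force: 50.3
```

arm_command(
  series=[
    [-0.04,-0.04,0,0],
    [-0.04,-0.08,0,0],
    [-0.045,-0.13,0,0],
    [-0.045,-0.17,0,0],
    [-0.045,-0.194,0,0],
  ],
)

```text
time: 8.0
ee_pos: [0.4759, 0.0383, 0.1975]
tcp_rot: [-178.1, 0.0, 3.5]
wrist_force: [0.1, -0.5, -0.6]
opening: 0.037
grasp_force: 50.4
```

```bash
python3 - <<'E'
from h import *
st();c=look([('shaft_seat',.086),('dial_grip',.112),('catch_plate',.004)],'w4');
st();print(proj(c,bot.get_obs()['ee_pos']))
E
```

```text
8.0 [0.4759 0.0383 0.1975] [-1.7807e+02  2.0000e-02  3.5000e+00] F [ 0.1 -0.5 -0.6] op 0.037 gf 50.4
shaft_seat 0.84 [166. 112.] [0.5399 0.1292 0.086 ] None
catch_plate 0.84 [168. 202.] [0.4152 0.1609 0.004 ] None
8.2 [0.476  0.0369 0.1971] [-1.781e+02  8.000e-02  3.350e+00] F [ 0.4  0.4 -0.2] op 0.0372 gf 50.4
[257.65961938 238.41951633]
```

View pics/w4.png

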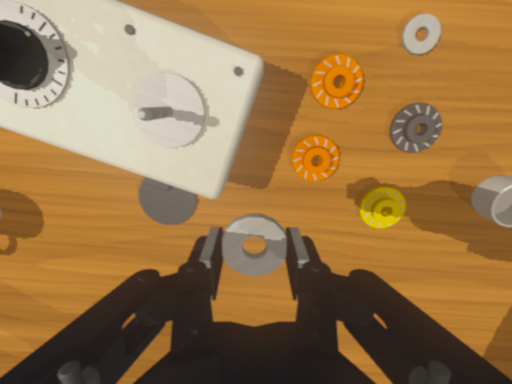

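```bash
python3 - <<'E'
from h import *
o=st();print(o['q'].round(1),o['qd'].round(2),o['joint_efforts'].round(1))
E
```

```text
8.2 [0.476  0.0369 0.1971] [-1.781e+02  8.000e-02  3.350e+00] F [ 0.4  0.4 -0.2] op 0.0372 gf 50.4
[  3.3  -5.5  -4.1  91.4   1.9 179.9] [-0.26 -0.25 -0.05  0.14  0.04 -0.  ] [  0.6 -41.2  47.2   0.    0.1  -0. ]
```

arm_command(
  series=[
    [0,0,0,0],
    [0,-0.005,0,0],
    [0,-0.01,0,0],
    [0,-0.015,0,0],
    [0,-0.02,0,0],
  ],
)

```text
time: 8.7
ee_pos: [0.4752, 0.0471, 0.198]
tcp_rot: [-177.6, 0.1, 4.3]
wrist_force: [-0.5, -0.1, -0.2]
opening: 0.037
grasp_force: 50.4
```

```bash
python3 - <<'E'
from h import *
o=st();print(o['q'].round(1))
E
```

```text
8.7 [0.4752 0.0471 0.198 ] [-1.776e+02  6.000e-02  4.290e+00] F [-0.5 -0.1 -0.2] op 0.037 gf 50.4
[  4.2  -5.4  -4.   91.5   2.4 179.9]
```

Joint 6 hit its limit, so I'm turning the tool to world yaw 90. There the tool's x is world y and its y is world x.

arm_command(
  series=[
    [0,0,0,-0.149],
    [0,0,0,-0.298],
    [0,0,0,-0.447],
    [0,0,0,-0.596],
    [0,0,0,-0.745],
  ],
)

```text
time: 9.2
ee_pos: [0.4752, 0.0471, 0.198]
tcp_rot: [-178.2, -1.6, 47.3]
wrist_force: [0.4, 0.2, -1.1]
opening: 0.0376
grasp_force: 50.4
```

arm_command(
  series=[
    [0,0,0,-0.149],
    [0,0,0,-0.298],
    [0,0,0,-0.447],
    [0,0,0,-0.596],
    [0,0,0,-0.745],
  ],
)

```text
time: 9.7
ee_pos: [0.4752, 0.0472, 0.198]
tcp_rot: [-179.8, -2.4, 90.0]
wrist_force: [0.3, 0.3, -0.6]
opening: 0.0369
grasp_force: 50.4
```

```bash
cat >>h.py <<'E'
def go(x,y,z,yaw):
    """delta in tool axes + turn from measured pose"""
    o=bot.get_obs();M=R.from_euler('xyz',o['tcp_rot'],degrees=True).as_matrix()
    d=M.T@(np.array([x,y,z])-o['ee_pos']);dy=(yaw-o['tcp_rot'][2]+180)%360-180
    print('GO',d.round(4),'turn',round(-np.radians(dy),4))
E
python3 - <<'E'
from h import *
o=st();print(o['q'].round(1));go(.53,.06,.2,90)
E
```

```text
9.7 [0.4752 0.0472 0.198 ] [-179.77   -2.39   90.01] F [ 0.3  0.3 -0.6] op 0.0369 gf 50.4
[ 4.2 -5.4 -4.  91.5  2.4 94.2]
GO [ 0.0129  0.0547 -0.0017] turn 0.0002
```

arm_command(
  series=[
    [0,0.03,0,0],
    [0,0.06,0,0],
    [0,0.06,0,0],
    [0,0.06,0,0],
    [0,0.06,0,0],
  ],
)

```text
time: 10.2
ee_pos: [0.5347, 0.0467, 0.1978]
tcp_rot: [-179.7, -2.4, 89.6]
wrist_force: [0.6, -0.3, 0.4]
opening: 0.0371
grasp_force: 50.4
```

```bash
python3 - <<'E'
from h import *
st();c=look([('shaft_seat',.086),('dial_grip',.112),('catch_plate',.004)])
st();print(proj(c,bot.get_obs()['ee_pos']));im=c['color'];cv2.imwrite('pics/w5.png',cv2.resize(im[0:300],(768,450),interpolation=cv2.INTER_CUBIC))
E
```

```text
10.2 [0.5347 0.0467 0.1978] [-179.73   -2.38   89.65] F [ 0.6 -0.3  0.4] op 0.0371 gf 50.4
shaft_seat 0.91 [260. 107.] [0.5402 0.1264 0.086 ] None
catch_plate 0.61 [159.  80.] [0.4198 0.1595 0.004 ] None
catch_plate 0.44 [275.  50.] [0.5584 0.1913 0.004 ] None
10.4 [0.5349 0.0466 0.1982] [-179.79   -2.38   89.64] F [ 0.4  0.  -0.6] op 0.0374 gf 50.4
[255.08711742 240.89518679]
```

View pics/w5.png

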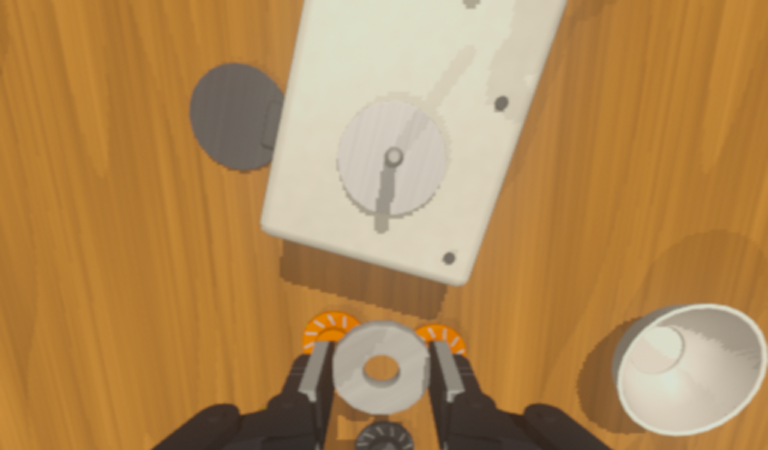

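The shaft top is at (394,156) in this 1.5x view, the seat disc at (393,157), the held ring's hole at (381,367) and the catch plate at (240,117).

```bash
python3 - <<'E'
from h import *
c=cam('wrist');f=lambda u,v,z:ray(c,(u/1.5,v/1.5),z).round(4)
st();print('top',f(394,156,.143),'disc',f(393,157,.086),'ring',f(381,368,.203),'plate',f(240,117,.004),'dishlike bowl')
go(*f(394,156,.143)[:2],.2,90)
E
```

```text
10.45 [0.5349 0.0466 0.1981] [-179.78   -2.38   89.64] F [-0.3 -0.8 -0.8] op 0.0372 gf 50.4
top [0.541  0.1272 0.143 ] disc [0.5419 0.1283 0.086 ] ring [0.5344 0.0459 0.203 ] plate [0.422 0.162 0.004] dishlike bowl
GO [0.0806 0.0056 0.0015] turn -0.0063
```

arm_command(
  series=[
    [0.04,0.007,0,0],
    [0.08,0.007,0.01,0],
    [0.08,0.007,0.03,0],
    [0.08,0.007,0.041,0],
    [0.08,0.007,0.041,0],
  ],
)

```text
time: 10.95
ee_pos: [0.5416, 0.1278, 0.1585]
tcp_rot: [-179.6, -2.3, 89.6]
wrist_force: [0.3, -0.3, -0.1]
opening: 0.0368
grasp_force: 50.4
```

```bash
python3 - <<'E'
from h import *
c=cam('wrist');st();go(.5418,.1284,.13,90);cv2.imwrite('pics/w6.png',cv2.resize(c['color'][150:320,150:360],(630,510)))
E
```

```text
11.0 [0.5421 0.1276 0.1597] [-179.69   -2.36   89.6 ] F [-0.5 -1.3  0. ] op 0.0372 gf 50.4
GO [-0.0004 -0.0002  0.0297] turn -0.0069
```

View pics/w6.png

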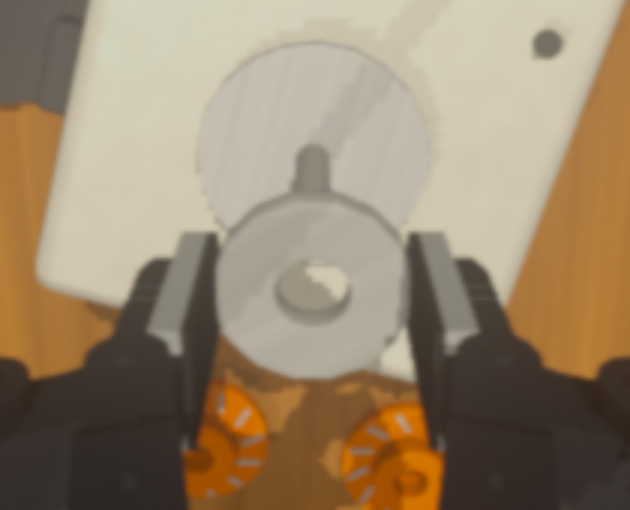

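arm_command(
  series=[
    [-0.0003,0,0.006,0],
    [-0.0006,0,0.012,0],
    [-0.0009,0,0.018,0],
    [-0.0012,0,0.024,0],
    [-0.0014,0,0.029,0],
  ],
)

```text
time: 11.5
ee_pos: [0.5424, 0.1278, 0.1304]
tcp_rot: [-179.7, -2.4, 89.6]
wrist_force: [0.3, -0.3, -0.7]
opening: 0.0371
grasp_force: 50.4
```

```bash
python3 - <<'E'
from h import *
c=cam('wrist');st();cv2.imwrite('pics/w7.png',cv2.resize(c['color'][150:320,150:360],(630,510)))
E
```

```text
11.55 [0.5421 0.1278 0.1296] [-179.67   -2.36   89.63] F [ 0.3 -1.2 -1.5] op 0.0374 gf 50.4
```

View pics/w7.png

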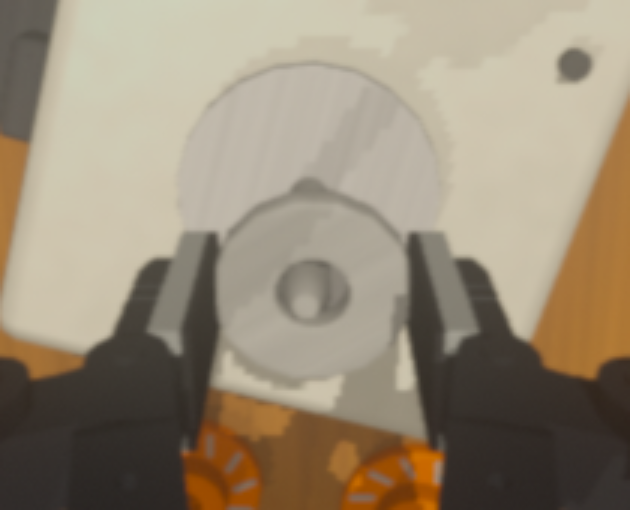

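The shaft tip shows inside the ring's hole at (307,300), so I'm sliding the ring down.

arm_command(
  series=[
    [-0.0004,-0.001,0.01,0],
    [-0.0008,-0.001,0.02,0],
    [-0.0012,-0.001,0.03,0],
    [-0.0015,-0.001,0.036,0],
    [-0.0016,-0.001,0.039,0],
  ],
)

```text
time: 12.05
ee_pos: [0.5409, 0.128, 0.0909]
tcp_rot: [-179.7, -2.4, 89.6]
wrist_force: [-0.3, -0.2, 0.1]
opening: 0.037
grasp_force: 50.4
```

arm_command(
  series=[
    [0,0,0,0],
    [0,0,0,0],
    [0,0,0,0],
    [0,0,0,0],
    [0,0,0,0],
  ],
)

```text
time: 12.55
ee_pos: [0.5414, 0.1281, 0.0922]
tcp_rot: [-179.8, -2.4, 89.6]
wrist_force: [0.4, 0.4, 0.3]
opening: 0.0371
grasp_force: 50.4
```

arm_command(
  series=[
    [0,0,0.002,0],
    [0,0,0.002,0],
    [0,0,0.002,0],
    [0,0,0.002,0],
    [0,0,0.002,0],
  ],
  hand=0.06,
)

```text
time: 13.05
ee_pos: [0.5413, 0.1281, 0.09]
tcp_rot: [-179.8, -2.4, 89.6]
wrist_force: [-0.6, -0.2, -0.4]
opening: 0.06
grasp_force: 0.0
```

arm_command(
  series=[
    [0.001,0,-0.02,0],
    [0.002,0,-0.05,0],
    [0.003,0,-0.08,0],
    [-0.03,0,-0.1,0],
    [-0.07,0,-0.105,0],
  ],
)

```text
time: 13.55
ee_pos: [0.5422, 0.054, 0.1948]
tcp_rot: [-180.0, -2.4, 89.8]
wrist_force: [1.4, -0.8, 0.6]
opening: 0.0603
grasp_force: 0.0
```

```bash
python3 - <<'E'
from h import *
c=cam('wrist');st();go(.636,-.129,.1,90);cv2.imwrite('pics/w8.png',c['color'])
print(bot.find_in('wrist','spacer1'))
print(proj(c,[.5412,.1277,.143]),proj(c,[.5412,.1277,.093]))
E
```

```text
13.6 [0.5418 0.0487 0.1942] [-179.92   -2.27   89.59] F [ 0.8 -4.  -0.2] op 0.0603 gf 0.0
GO [-0.1806  0.0956  0.087 ] turn -0.0071
[{'location': [251.3, 105.8], 'confidence': 0.71}, {'location': [312.3, 293.1], 'confidence': 0.59}]
[252.96797955 113.98693332] [253.20668032 113.79208288]
```

View pics/w8.png

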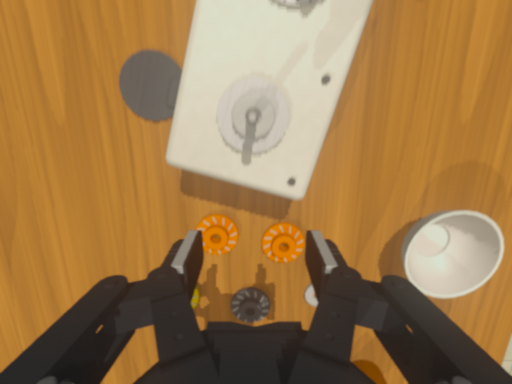

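The first ring sits on the seat at (253,114). Next is the ring at (0.636, -0.129).

arm_command(
  series=[
    [-0.045,0.025,0,0],
    [-0.09,0.05,0.01,0],
    [-0.135,0.075,0.04,0],
    [-0.175,0.095,0.07,0],
    [-0.18,0.095,0.087,0],
  ],
)

```text
time: 14.15
ee_pos: [0.6358, -0.1256, 0.0951]
tcp_rot: [-179.7, -2.4, 89.5]
wrist_force: [-0.6, -0.1, -0.3]
opening: 0.0601
grasp_force: 0.0
```

```bash
cat >>h.py <<'E'
def ringgo(z=.1):
    st();c=cam('wrist');o=bot.get_obs();best=None
    for r in bot.mark_of('wrist','spacer1'):
        s=seg(c,r['location'],.005,15)
        if s is None: continue
        p=ray(c,s[0],.006);d=np.hypot(*(p-o['ee_pos'])[:2])
        print(round(r['confidence'],2),np.round(s[0]),np.round(s[1],1),p.round(4),'mark',ray(c,r['location'],.003).round(4))
        if best is None or d<best[0]: best=(d,p)
    if best is not None: go(best[1][0],best[1][1],-.002,90)
E
python3 - <<'E'
from h import *
ringgo()
E
```

```text
14.15 [ 0.6358 -0.1256  0.0951] [-179.73   -2.37   89.52] F [-0.6 -0.1 -0.3] op 0.0601 gf 0.0
0.85 [255. 199.] [39.4 40.6] [ 0.6355 -0.1283  0.006 ] mark [ 0.6373 -0.1238  0.003 ]
GO [-0.0076  0.0033  0.0935] turn -0.0093
```

arm_command(
  series=[
    [-0.004,0,0.03,0],
    [-0.006,0,0.06,0],
    [-0.007,0,0.08,0],
    [-0.007,0,0.092,0],
    [-0.007,0,0.096,0],
  ],
  hand=0.05,
)

```text
time: 14.75
ee_pos: [0.634, -0.125, 0.0006]
tcp_rot: [-179.7, -2.4, 89.7]
wrist_force: [-0.6, 0.2, 1.1]
opening: 0.0498
grasp_force: 0.0
```

arm_command(
  series=[
    [0,0,0.0005,0],
    [0,0,0.001,0],
    [0,0,0.001,0],
    [0,0,0.001,0],
    [0,0,0.001,0],
  ],
)

```text
time: 15.25
ee_pos: [0.6345, -0.126, 0.0004]
tcp_rot: [-179.8, -2.4, 89.6]
wrist_force: [0.4, 0.6, 0.3]
opening: 0.0499
grasp_force: 0.0
```

arm_command(
  series=[
    [0,0,0,0],
    [0,0,0,0],
    [0,0,0,0],
    [0,0,0,0],
    [0,0,0,0],
  ],
  hand=0.03,
)

```text
time: 15.75
ee_pos: [0.6346, -0.1261, 0.0006]
tcp_rot: [-179.8, -2.4, 89.6]
wrist_force: [-1.5, 0.1, 5.2]
opening: 0.0367
grasp_force: 50.2
```

arm_command(
  series=[
    [0.001,0,-0.02,0],
    [0.002,0,-0.05,0],
    [0.003,0,-0.09,0],
    [0.004,0,-0.13,0],
    [0.007,0,-0.17,0],
  ],
)

```text
time: 16.25
ee_pos: [0.6347, -0.1261, 0.1712]
tcp_rot: [-179.7, -2.4, 89.6]
wrist_force: [1.0, -0.5, -0.8]
opening: 0.0367
grasp_force: 50.2
```

```bash
cat >>h.py <<'E'
def held(save=None):
    o=st();c=cam('wrist');img=c['color'];hsv=cv2.cvtColor(img,cv2.COLOR_BGR2HSV)
    o2=bot.get_obs();tcp=(o['ee_pos']+o2['ee_pos'])/2
    m=((hsv[...,1]<75)&(hsv[...,2]>70)).astype(np.uint8)
    cs,h=cv2.findContours(1-m,cv2.RETR_LIST,cv2.CHAIN_APPROX_NONE)
    p0=proj(c,tcp)
    for k in cs:
        a=cv2.contourArea(k);
        if 60<a<600:
            (u,v),ax,_=cv2.fitEllipse(k)
            if np.hypot(u-p0[0],v-p0[1])<25: print('hole',round(u,1),round(v,1),np.round(ax,1),a,'off',(ray(c,(u,v),tcp[2]+.005)-tcp).round(4)[:2])
    if save: cv2.imwrite(save,cv2.resize(img[150:320,150:360],(630,510)))
    return c
E
python3 - <<'E'
from h import *
held();go(.5418,.1284,.165,90)
E
```

```text
16.25 [ 0.6347 -0.1261  0.1712] [-179.71   -2.38   89.62] F [ 1.  -0.5 -0.8] op 0.0367 gf 50.2
hole 253.9 247.1 [16.9 22.3] 294.0 off [-0.0014  0.0003]
GO [ 0.2533 -0.0962  0.0238] turn -0.0061
```

arm_command(
  series=[
    [0.04,-0.015,0,0],
    [0.08,-0.03,0,0],
    [0.12,-0.045,0,0],
    [0.16,-0.06,0,0],
    [0.2,-0.075,0,0],
  ],
)

```text
time: 16.8
ee_pos: [0.5604, 0.0756, 0.1783]
tcp_rot: [-179.7, -2.4, 89.6]
wrist_force: [0.6, 0.0, -1.0]
opening: 0.0368
grasp_force: 50.3
```

arm_command(
  series=[
    [0.03,-0.012,0,0],
    [0.05,-0.02,0,0],
    [0.054,-0.02,0.008,0],
    [0.054,-0.02,0.016,0],
    [0.054,-0.02,0.016,0],
  ],
)

```text
time: 17.3
ee_pos: [0.5412, 0.1282, 0.163]
tcp_rot: [-179.6, -2.3, 89.6]
wrist_force: [-0.2, -1.0, -0.2]
opening: 0.0368
grasp_force: 50.3
```

```bash
python3 - <<'E'
from h import *
for i in range(3): cam('wrist');st();go(.5416,.129,.098,89.6)
E
```

```text
17.35 [0.5415 0.128  0.1638] [-179.64   -2.34   89.58] F [-0.3 -1.2  0. ] op 0.0366 gf 50.3
GO [-0.0017  0.0006  0.0658] turn -0.0004
17.4 [0.5417 0.128  0.1644] [-179.68   -2.36   89.56] F [ 0.  -0.  -1.4] op 0.0365 gf 50.3
GO [-0.0017  0.0003  0.0663] turn -0.0006
17.45 [0.5418 0.1281 0.1648] [-179.72   -2.37   89.56] F [ 0.1 -0.8 -0.5] op 0.0367 gf 50.3
GO [-0.0018  0.0001  0.0668] turn -0.0007
```

arm_command(
  series=[
    [-0.0003,0,0.008,0],
    [-0.0006,0,0.016,0],
    [-0.0009,0,0.024,0],
    [-0.0012,0,0.032,0],
    [-0.0012,0,0.035,0],
  ],
)

```text
time: 17.95
ee_pos: [0.541, 0.1291, 0.1287]
tcp_rot: [-179.7, -2.4, 89.6]
wrist_force: [-0.1, 0.6, -0.2]
opening: 0.0368
grasp_force: 50.3
```

arm_command(
  series=[
    [-0.0002,0,0.01,0],
    [-0.0004,0,0.02,0],
    [-0.0006,0,0.026,0],
    [-0.0006,0,0.03,0],
    [-0.0006,0,0.031,0],
  ],
)

```text
time: 18.45
ee_pos: [0.5411, 0.1299, 0.0985]
tcp_rot: [-179.7, -2.4, 89.6]
wrist_force: [-0.4, -0.5, -0.9]
opening: 0.0369
grasp_force: 50.3
```

arm_command(
  series=[
    [0,0,0,0],
    [0,0,0.001,0],
    [0,0,0.001,0],
    [0,0,0.001,0],
    [0,0,0.001,0],
  ],
)

```text
time: 18.95
ee_pos: [0.5414, 0.13, 0.0982]
tcp_rot: [-179.8, -2.4, 89.6]
wrist_force: [0.6, 0.1, -0.6]
opening: 0.0368
grasp_force: 50.3
```

arm_command(
  series=[
    [0,0,0,0],
    [0,0,0,0],
    [0.001,0,-0.02,0],
    [0.003,0,-0.05,0],
    [0.004,0,-0.092,0],
  ],
  hand=0.06,
)

```text
time: 19.45
ee_pos: [0.5408, 0.13, 0.1895]
tcp_rot: [-179.6, -2.3, 89.6]
wrist_force: [1.2, -0.2, -0.5]
opening: 0.0601
grasp_force: 0.0
```

arm_command(
  series=[
    [-0.04,0,0,0],
    [-0.08,0,0,0],
    [-0.12,0,0,0],
    [-0.16,0,0,0],
    [-0.2,0,0,0],
  ],
)

```text
time: 19.95
ee_pos: [0.5403, -0.0712, 0.182]
tcp_rot: [-179.8, -2.4, 89.6]
wrist_force: [0.4, 0.3, -0.2]
opening: 0.0598
grasp_force: 0.0
```

arm_command(
  series=[
    [-0.04,0,0,0],
    [-0.08,0,0,0],
    [-0.12,0,0,0],
    [-0.16,0,0.01,0],
    [-0.2,0,0.02,0],
  ],
)

```text
time: 20.45
ee_pos: [0.5391, -0.2705, 0.1536]
tcp_rot: [-179.8, -2.4, 89.6]
wrist_force: [1.0, 0.2, -0.9]
opening: 0.0602
grasp_force: 0.0
```

arm_command(
  series=[
    [-0.04,0.001,0.02,0],
    [-0.08,0.001,0.04,0],
    [-0.098,0.001,0.05,0],
    [-0.098,0.001,0.05,0],
    [-0.098,0.001,0.05,0],
  ],
)

```text
time: 20.95
ee_pos: [0.5393, -0.3641, 0.0997]
tcp_rot: [-179.7, -2.4, 89.6]
wrist_force: [0.1, 0.2, 0.5]
opening: 0.06
grasp_force: 0.0
```

```bash
python3 - <<'E'
from h import *
cam('wrist');ringgo()
E
```

```text
21.0 [ 0.5397 -0.3638  0.1004] [-179.79   -2.37   89.67] F [-0.6  0.6  0. ] op 0.0602 gf 0.0
0.72 [116. 202.] [37.5 41.9] [ 0.4066 -0.3705  0.006 ] mark [ 0.404  -0.3729  0.003 ]
0.56 [254. 194.] [38.9 40.1] [ 0.5384 -0.3635  0.006 ] mark [ 0.5374 -0.3618  0.003 ]
GO [-0.0043 -0.0013  0.1028] turn -0.0049
```

arm_command(
  series=[
    [-0.001,-0.001,0.03,0],
    [-0.003,-0.001,0.06,0],
    [-0.004,-0.001,0.085,0],
    [-0.004,-0.001,0.096,0],
    [-0.004,-0.001,0.1,0],
  ],
  hand=0.05,
)

```text
time: 21.6
ee_pos: [0.5379, -0.3634, -0.0008]
tcp_rot: [-179.7, -2.4, 89.7]
wrist_force: [1.0, 0.3, -0.4]
opening: 0.0497
grasp_force: 0.0
```

arm_command(
  series=[
    [0,0,0.0005,0],
    [0,0,0.0005,0],
    [0,0,0.0005,0],
    [0,0,0.0005,0],
    [0,0,0.0005,0],
  ],
)

```text
time: 22.1
ee_pos: [0.538, -0.3645, -0.0005]
tcp_rot: [-179.8, -2.4, 89.6]
wrist_force: [-0.9, -0.2, 1.3]
opening: 0.0504
grasp_force: 0.0
```

arm_command(
  series=[
    [0,0,0,0],
    [0,0,0,0],
    [0,0,0,0],
    [0,0,0,0],
    [0,0,0,0],
  ],
  hand=0.03,
)

```text
time: 22.6
ee_pos: [0.5381, -0.3646, -0.0004]
tcp_rot: [-179.8, -2.3, 89.6]
wrist_force: [0.2, 0.2, 5.5]
opening: 0.0375
grasp_force: 50.5
```

arm_command(
  series=[
    [0.001,0,-0.02,0],
    [0.002,0,-0.05,0],
    [0.003,0,-0.09,0],
    [0.004,0,-0.13,0],
    [0.007,0,-0.17,0],
  ],
)

```text
time: 23.1
ee_pos: [0.5382, -0.3643, 0.1701]
tcp_rot: [-179.7, -2.4, 89.6]
wrist_force: [1.0, -0.3, -0.8]
opening: 0.0371
grasp_force: 50.2
```

```bash
python3 - <<'E'
from h import *
cam('wrist');held();go(.5414,.129,.18,89.6)
E
```

```text
23.15 [ 0.5396 -0.365   0.1779] [179.87  -2.13  89.65] F [-0.9  2.   5.2] op 0.0368 gf 50.2
hole 253.8 243.5 [17.3 22.8] 308.0 off [-0.0009  0.0001]
GO [ 0.4942 -0.0017  0.0136] turn 0.0009
```

arm_command(
  series=[
    [0.04,0,0,0],
    [0.08,0,0,0],
    [0.12,0,0,0],
    [0.16,0,0,0],
    [0.2,0,0,0],
  ],
)

```text
time: 23.7
ee_pos: [0.5393, -0.163, 0.1764]
tcp_rot: [-179.7, -2.4, 89.6]
wrist_force: [-0.2, -0.1, 0.5]
opening: 0.0369
grasp_force: 50.3
```

arm_command(
  series=[
    [0.04,0,0,0],
    [0.08,0,0,0],
    [0.12,0,0,0],
    [0.16,0,0,0],
    [0.2,0,0,0],
  ],
)

```text
time: 24.2
ee_pos: [0.5406, 0.0368, 0.1848]
tcp_rot: [-179.7, -2.4, 89.6]
wrist_force: [-0.3, 0.6, -0.0]
opening: 0.0371
grasp_force: 50.3
```

arm_command(
  series=[
    [0.03,0,0,0],
    [0.06,0,0,0],
    [0.085,0,0.01,0],
    [0.091,0,0.02,0],
    [0.091,0,0.026,0],
  ],
)

```text
time: 24.7
ee_pos: [0.541, 0.1278, 0.1617]
tcp_rot: [-179.6, -2.3, 89.7]
wrist_force: [0.2, -0.4, -0.9]
opening: 0.037
grasp_force: 50.3
```

```bash
python3 - <<'E'
from h import *
for i in range(4): cam('wrist')
st();go(.5414,.127,.130,89.6)
E
```

```text
24.9 [0.5416 0.1262 0.1634] [-179.72   -2.36   89.57] F [ 0.  -0.9 -0.4] op 0.0367 gf 50.3
GO [-0.0006 -0.      0.0334] turn -0.0005
```

arm_command(
  series=[
    [0,0,0.008,0],
    [-0.0002,0,0.016,0],
    [-0.0004,0,0.024,0],
    [-0.0005,0,0.032,0],
    [-0.0005,0,0.033,0],
  ],
)

```text
time: 25.4
ee_pos: [0.5409, 0.1279, 0.129]
tcp_rot: [-179.6, -2.4, 89.6]
wrist_force: [-0.2, 0.5, -0.3]
opening: 0.0371
grasp_force: 50.3
```

arm_command(
  series=[
    [-0.0002,0,0.008,0],
    [-0.0004,0,0.016,0],
    [-0.0006,0,0.021,0],
    [-0.0007,0,0.024,0],
    [-0.0007,0,0.025,0],
  ],
)

```text
time: 25.9
ee_pos: [0.5412, 0.1285, 0.1051]
tcp_rot: [-179.7, -2.4, 89.6]
wrist_force: [0.7, -0.3, -0.6]
opening: 0.0367
grasp_force: 50.3
```

arm_command(
  series=[
    [0,0,0,0],
    [0,0,0,0],
    [0,0,0,0],
    [0,0,0,0],
    [0,0,0,0],
  ],
)

```text
time: 26.4
ee_pos: [0.5414, 0.1285, 0.1056]
tcp_rot: [-179.8, -2.4, 89.6]
wrist_force: [-0.1, 0.5, -0.7]
opening: 0.0372
grasp_force: 50.3
```

arm_command(
  series=[
    [0,0,0,0],
    [0,0,0,0],
    [0.001,0,-0.02,0],
    [0.003,0,-0.05,0],
    [0.004,0,-0.09,0],
  ],
  hand=0.06,
)

```text
time: 26.9
ee_pos: [0.541, 0.1286, 0.1952]
tcp_rot: [-179.6, -2.3, 89.6]
wrist_force: [0.4, -0.2, 0.4]
opening: 0.0602
grasp_force: 0.0
```

arm_command(
  series=[
    [-0.04,-0.01,0,0],
    [-0.08,-0.02,0,0],
    [-0.12,-0.03,0,0],
    [-0.16,-0.04,0,0],
    [-0.2,-0.05,0,0],
  ],
)

```text
time: 27.4
ee_pos: [0.4899, -0.0722, 0.1877]
tcp_rot: [-179.8, -2.4, 89.7]
wrist_force: [1.1, 0.1, -0.9]
opening: 0.0597
grasp_force: 0.0
```

arm_command(
  series=[
    [-0.04,-0.01,0,0],
    [-0.08,-0.02,0,0],
    [-0.12,-0.03,0,0],
    [-0.16,-0.04,0.01,0],
    [-0.2,-0.05,0.02,0],
  ],
)

```text
time: 27.9
ee_pos: [0.4387, -0.2712, 0.1596]
tcp_rot: [-179.8, -2.3, 89.6]
wrist_force: [1.3, -0.3, 0.0]
opening: 0.0599
grasp_force: 0.0
```

arm_command(
  series=[
    [-0.04,-0.01,0.02,0],
    [-0.08,-0.03,0.04,0],
    [-0.103,-0.032,0.054,0],
    [-0.103,-0.032,0.054,0],
    [-0.103,-0.032,0.054,0],
  ],
)

```text
time: 28.4
ee_pos: [0.406, -0.3699, 0.1012]
tcp_rot: [-179.7, -2.4, 89.6]
wrist_force: [-0.8, -0.1, 1.2]
opening: 0.0602
grasp_force: 0.0
```

```bash
python3 - <<'E'
from h import *
cam('wrist');cam('wrist');ringgo()
E
```

```text
28.5 [ 0.4068 -0.3694  0.1022] [-179.79   -2.35   89.68] F [-0.4 -0.5  0.4] op 0.0601 gf 0.0
0.77 [254. 195.] [38.8 39.8] [ 0.406  -0.3707  0.006 ] mark [ 0.4074 -0.3705  0.003 ]
GO [-0.0056 -0.0007  0.1042] turn -0.0049
```

arm_command(
  series=[
    [-0.001,-0.001,0.03,0],
    [-0.003,-0.001,0.06,0],
    [-0.004,-0.001,0.085,0],
    [-0.005,-0.001,0.098,0],
    [-0.005,-0.001,0.102,0],
  ],
  hand=0.05,
)

```text
time: 29.1
ee_pos: [0.4047, -0.3699, -0.0015]
tcp_rot: [-179.7, -2.4, 89.7]
wrist_force: [-0.0, 0.2, -0.1]
opening: 0.0499
grasp_force: 0.0
```

arm_command(
  series=[
    [0,0,0,0],
    [0,0,0,0],
    [0,0,0,0],
    [0,0,0,0],
    [0,0,0,0],
  ],
)

```text
time: 29.6
ee_pos: [0.405, -0.3709, -0.0003]
tcp_rot: [-179.8, -2.4, 89.6]
wrist_force: [0.3, -0.5, 0.9]
opening: 0.05
grasp_force: 0.0
```

arm_command(
  series=[
    [0,0,0,0],
    [0,0,0,0],
    [0,0,0,0],
    [0,0,0,0],
    [0,0,0,0],
  ],
  hand=0.03,
)

```text
time: 30.1
ee_pos: [0.405, -0.3709, -0.0001]
tcp_rot: [-179.8, -2.4, 89.6]
wrist_force: [-0.6, 0.9, 5.8]
opening: 0.0368
grasp_force: 50.1
```

arm_command(
  series=[
    [0.001,0,-0.02,0],
    [0.002,0,-0.05,0],
    [0.003,0,-0.09,0],
    [0.004,0,-0.13,0],
    [0.007,0,-0.17,0],
  ],
)

```text
time: 30.6
ee_pos: [0.4053, -0.3707, 0.1708]
tcp_rot: [-179.7, -2.4, 89.6]
wrist_force: [0.6, -0.3, -0.4]
opening: 0.0369
grasp_force: 50.3
```

```bash
python3 - <<'E'
from h import *
cam('wrist');cam('wrist');held();go(.5414,.128,.175,89.6)
E
```

```text
30.7 [ 0.407  -0.3721  0.1752] [179.91  -2.06  89.65] F [ 0.4 -0.7 -0.3] op 0.0369 gf 50.3
hole 253.9 243.7 [17.3 22.5] 305.5 off [-0.0003 -0.0005]
GO [0.5002 0.1318 0.0162] turn 0.0008
```

arm_command(
  series=[
    [0.04,0.01,0,0],
    [0.08,0.02,0,0],
    [0.12,0.03,0,0],
    [0.16,0.04,0,0],
    [0.2,0.05,0,0],
  ],
)

```text
time: 31.25
ee_pos: [0.4564, -0.1696, 0.176]
tcp_rot: [-179.6, -2.4, 89.6]
wrist_force: [0.7, -0.7, -0.6]
opening: 0.0369
grasp_force: 50.3
```

arm_command(
  series=[
    [0.04,0.01,0,0],
    [0.08,0.02,0,0],
    [0.12,0.03,0,0],
    [0.16,0.04,0,0],
    [0.2,0.05,0,0],
  ],
)

```text
time: 31.75
ee_pos: [0.5078, 0.0299, 0.1841]
tcp_rot: [-179.6, -2.4, 89.6]
wrist_force: [1.1, -0.5, -0.6]
opening: 0.0369
grasp_force: 50.3
```

arm_command(
  series=[
    [0.03,0.01,0,0],
    [0.06,0.025,0,0],
    [0.09,0.033,0.01,0],
    [0.098,0.033,0.02,0],
    [0.098,0.033,0.026,0],
  ],
)

```text
time: 32.25
ee_pos: [0.5407, 0.1277, 0.161]
tcp_rot: [-179.6, -2.3, 89.7]
wrist_force: [-0.7, 0.4, -0.4]
opening: 0.0371
grasp_force: 50.3
```

```bash
python3 - <<'E'
from h import *
for i in range(4): cam('wrist')
st();go(.5414,.1275,.130,89.6);held()
E
```

```text
32.45 [0.5413 0.1259 0.1634] [-179.72   -2.36   89.57] F [ 0.1 -0.3  0. ] op 0.0367 gf 50.3
GO [0.0002 0.0003 0.0334] turn -0.0005
32.45 [0.5413 0.1259 0.1634] [-179.72   -2.36   89.57] F [ 0.1 -0.3  0. ] op 0.0367 gf 50.3
```

Going down to TCP z of about 0.1125, on top of three rings.

arm_command(
  series=[
    [0,0,0.008,0],
    [0,0,0.016,0],
    [0,0,0.024,0],
    [0,0,0.032,0],
    [0,0,0.033,0],
  ],
)

```text
time: 33.0
ee_pos: [0.5409, 0.1283, 0.129]
tcp_rot: [-179.6, -2.4, 89.6]
wrist_force: [0.1, 0.1, -1.4]
opening: 0.0367
grasp_force: 50.3
```

arm_command(
  series=[
    [-0.0002,0,0.006,0],
    [-0.0004,0,0.012,0],
    [-0.0006,0,0.016,0],
    [-0.0007,0,0.018,0],
    [-0.0007,0,0.018,0],
  ],
)

```text
time: 33.5
ee_pos: [0.5413, 0.1284, 0.1122]
tcp_rot: [-179.7, -2.4, 89.6]
wrist_force: [0.2, -0.1, 0.6]
opening: 0.0367
grasp_force: 50.3
```

arm_command(
  series=[
    [0,0,0,0],
    [0,0,0,0],
    [0,0,0,0],
    [0,0,0,0],
    [0,0,0,0],
  ],
)

```text
time: 34.0
ee_pos: [0.5414, 0.1285, 0.1126]
tcp_rot: [-179.8, -2.4, 89.6]
wrist_force: [-0.1, -0.1, -0.5]
opening: 0.0371
grasp_force: 50.3
```

arm_command(
  series=[
    [0,0,0,0],
    [0,0,0,0],
    [0.001,0,-0.02,0],
    [0.003,0,-0.05,0],
    [-0.05,0,-0.08,0],
  ],
  hand=0.06,
)

```text
time: 34.5
ee_pos: [0.5416, 0.0876, 0.1867]
tcp_rot: [-179.8, -2.4, 89.9]
wrist_force: [0.7, -0.1, 0.2]
opening: 0.0601
grasp_force: 0.0
```

```bash
python3 - <<'E'
from h import *
cam('wrist');cam('wrist')
o=st()
c=cam('wrist');bot.get_obs();cv2.imwrite('pics/w9.png',cv2.resize(c['color'],(800,600)))
print([ (np.round(r['location']),round(r['confidence'],2)) for r in bot.find_in('wrist','spacer1')])
go(.538,-.151,.11,89.6)
for n in ('side','scene'):
  c=cam(n)
  for t in ('spacer1','burr','dish'):
    for r in bot.mark_of(n,t): print(n,t,round(r['confidence'],2),ray(c,r['location'],0.005).round(3))
E
```

```text
34.6 [0.5426 0.0822 0.1892] [179.96  -2.36  89.53] F [0.9 0.  1.4] op 0.0602 gf 0.0
[]
GO [-0.2383 -0.0017  0.066 ] turn -0.0009
side spacer1 0.61 [0.551 0.228 0.005]
side spacer1 0.45 [0.54  0.224 0.005]
side spacer1 0.42 [0.553 0.231 0.005]
side burr 0.89 [ 0.535 -0.146  0.005]
side burr 0.81 [ 0.58  -0.046  0.005]
side burr 0.7 [ 0.433 -0.125  0.005]
side burr 0.67 [0.551 0.196 0.005]
side burr 0.66 [ 0.49  -0.04   0.005]
side burr 0.63 [0.542 0.221 0.005]
side dish 0.65 [ 0.438 -0.242  0.005]
scene spacer1 0.41 [0.499 0.088 0.005]
scene burr 0.72 [ 0.534 -0.136  0.005]
scene burr 0.54 [ 0.433 -0.111  0.005]
scene burr 0.49 [ 0.577 -0.044  0.005]
scene burr 0.43 [ 0.497 -0.036  0.005]
scene dish 0.65 [ 0.428 -0.239  0.005]
scene dish 0.45 [ 0.733 -0.285  0.005]
```

View pics/w9.png

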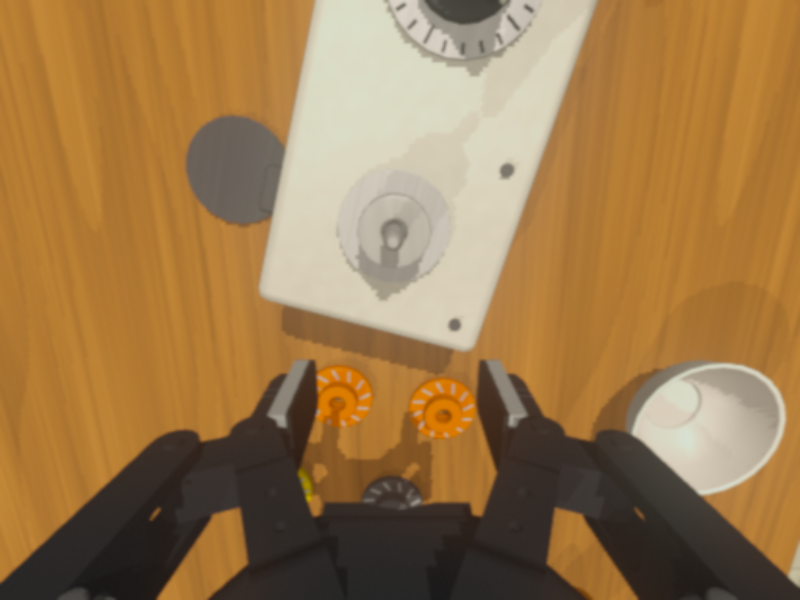

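The stack is on the shaft at (395,232) and no rings are left on the counter. The dish seems to have been knocked to about (0.435, -0.24). Now the dark burr.

arm_command(
  series=[
    [-0.04,0,0,0],
    [-0.08,0,0,0],
    [-0.12,0,0,0],
    [-0.16,0,0.01,0],
    [-0.2,0,0.03,0],
  ],
)

```text
time: 35.6
ee_pos: [0.5407, -0.1152, 0.1481]
tcp_rot: [-179.9, -2.3, 89.7]
wrist_force: [0.7, 0.4, -0.5]
opening: 0.0599
grasp_force: 0.0
```

arm_command(
  series=[
    [-0.037,-0.002,0.02,0],
    [-0.037,-0.002,0.036,0],
    [-0.037,-0.002,0.036,0],
    [-0.037,-0.002,0.036,0],
    [-0.037,-0.002,0.036,0],
  ],
)

```text
time: 36.1
ee_pos: [0.5383, -0.1485, 0.1109]
tcp_rot: [-179.8, -2.4, 89.7]
wrist_force: [-0.4, -0.1, 0.0]
opening: 0.06
grasp_force: 0.0
```

```bash
cat >>h.py <<'E'
def darkring(c,uv):
    hsv=cv2.cvtColor(c['color'],cv2.COLOR_BGR2HSV);m=(hsv[...,1]<90).astype(np.uint8)
    cs,_=cv2.findContours(m,cv2.RETR_EXTERNAL,cv2.CHAIN_APPROX_NONE)
    for k in cs:
        if cv2.contourArea(k)>600:
            (u,v),ax,_=cv2.fitEllipse(k)
            if np.hypot(u-uv[0],v-uv[1])<25: print('flange',round(u,1),round(v,1),np.round(ax,1),ray(c,(u,v),.006).round(4)); return ray(c,(u,v),.006)
E
python3 - <<'E'
from h import *
cam('wrist');o=st();c=look([('burr',.018)])
best=None
p=darkring(c,proj(c,[.537,-.150,.006]))
cv2.imwrite('pics/w10.png',c['color'])
if p is not None: go(p[0],p[1],.008,89.6)
E
```

```text
36.15 [ 0.5384 -0.1485  0.1109] [-179.85   -2.35   89.72] F [0.  0.6 0.3] op 0.06 gf 0.0
burr 0.93 [198.  65.] [ 0.4917 -0.0355  0.018 ] None
burr 0.89 [253. 189.] [ 0.5366 -0.1428  0.018 ] (array([251.4, 189.4]), array([55.7, 57. ]), array([ 0.5352, -0.1433,  0.018 ]))
burr 0.64 [303.  78.] [ 0.5795 -0.046   0.018 ] None
burr 0.64 [144. 172.] [ 0.4366 -0.1259  0.018 ] None
flange 251.5 189.3 [56.4 57.7] [ 0.5351 -0.1467  0.006 ]
GO [-0.0023 -0.0029  0.1026] turn 0.0018
```

arm_command(
  series=[
    [-0.001,-0.003,0.03,0],
    [-0.002,-0.003,0.06,0],
    [-0.003,-0.003,0.085,0],
    [-0.0025,-0.003,0.098,0],
    [-0.0025,-0.003,0.1015,0],
  ],
  hand=0.048,
)

```text
time: 36.75
ee_pos: [0.5337, -0.1469, 0.0072]
tcp_rot: [-179.7, -2.4, 89.7]
wrist_force: [-0.5, 0.5, 1.0]
opening: 0.0479
grasp_force: 0.0
```

arm_command(
  series=[
    [0,0,0,0],
    [0,0,0,0],
    [0,0,0,0],
    [0,0,0,0],
    [0,0,0,0],
  ],
)

```text
time: 37.25
ee_pos: [0.5345, -0.1475, 0.0086]
tcp_rot: [-179.8, -2.4, 89.6]
wrist_force: [0.7, -0.1, -0.1]
opening: 0.0481
grasp_force: 0.0
```

arm_command(
  series=[
    [0,0,0,0],
    [0,0,0,0],
    [0,0,0,0],
    [0,0,0,0],
    [0,0,0,0],
  ],
  hand=0.02,
  grip_force=70,
)

```text
time: 37.75
ee_pos: [0.5345, -0.1475, 0.0089]
tcp_rot: [-179.8, -2.4, 89.6]
wrist_force: [-1.3, 1.1, 5.9]
opening: 0.03
grasp_force: 69.7
```

arm_command(
  series=[
    [0,0,-0.005,0],
    [0.001,0,-0.02,0],
    [0.002,0,-0.05,0],
    [0.004,0,-0.1,0],
    [0.007,0,-0.15,0],
  ],
)

```text
time: 38.25
ee_pos: [0.5342, -0.1465, 0.1603]
tcp_rot: [-179.7, -2.4, 89.6]
wrist_force: [1.0, 0.1, -0.9]
opening: 0.0295
grasp_force: 69.7
```

```bash
python3 - <<'E'
from h import *
cam('wrist');cam('wrist');cam('wrist');o=st();c=held('pics/w11.png')
print(proj(c,o['ee_pos']))
E
```

```text
38.4 [ 0.5366 -0.1471  0.1629] [179.86  -2.27  89.66] F [ 0.3  0.1 -2.9] op 0.0299 gf 69.7
38.4 [ 0.5366 -0.1471  0.1629] [179.86  -2.27  89.66] F [ 0.3  0.1 -2.9] op 0.0299 gf 69.7
hole 254.7 241.1 [10.1 20.8] 153.0 off [0.0004 0.0013]
[254.85169252 240.46554702]
```

View pics/w11.png

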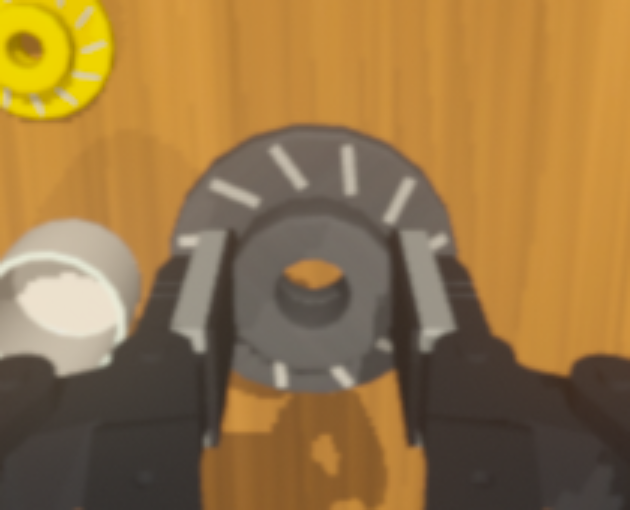

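The hub's bore is centred at (313,293) in the 3x crop. Carrying it to the shaft.

arm_command(
  series=[
    [0.04,0.001,-0.01,0],
    [0.08,0.002,-0.01,0],
    [0.12,0.003,-0.01,0],
    [0.16,0.004,-0.01,0],
    [0.2,0.005,-0.005,0],
  ],
)

```text
time: 38.95
ee_pos: [0.5405, 0.0544, 0.1705]
tcp_rot: [-179.7, -2.4, 89.6]
wrist_force: [1.3, -0.3, -2.5]
opening: 0.03
grasp_force: 69.7
```

arm_command(
  series=[
    [0.03,0,0,0],
    [0.06,0,0.005,0],
    [0.074,0,0.01,0],
    [0.074,0,0.01,0],
    [0.074,0,0.01,0],
  ],
)

```text
time: 39.45
ee_pos: [0.5412, 0.1267, 0.1636]
tcp_rot: [-179.6, -2.3, 89.7]
wrist_force: [0.0, -0.9, -1.3]
opening: 0.0298
grasp_force: 69.7
```

```bash
python3 - <<'E'
from h import *
for i in range(4): c=cam('wrist')
o=st();print(ray(c,(254.3,247.7),o['ee_pos'][2]+.0095));go(.5413,.127,.139,89.6)
E
```

```text
39.65 [0.5417 0.1263 0.1646] [-179.75   -2.37   89.56] F [-0.1 -0.6 -2. ] op 0.0303 gf 69.7
[0.54136688 0.12657794 0.1741127 ]
GO [-0.0003 -0.0003  0.0256] turn -0.0007
```

arm_command(
  series=[
    [0,0,0.006,0],
    [0,0,0.012,0],
    [0,0,0.018,0],
    [0,0,0.022,0],
    [0,0,0.025,0],
  ],
)

```text
time: 40.15
ee_pos: [0.5413, 0.1283, 0.1389]
tcp_rot: [-179.7, -2.4, 89.6]
wrist_force: [-0.4, 0.0, -1.3]
opening: 0.0304
grasp_force: 69.7
```

```bash
python3 - <<'E'
from h import *
for i in range(2): c=cam('wrist')
o=st();held('pics/w12.png')
E
```

```text
40.25 [0.5413 0.1283 0.139 ] [-179.71   -2.37   89.64] F [-0.6 -1.  -0.7] op 0.0302 gf 69.7
40.25 [0.5413 0.1283 0.139 ] [-179.71   -2.37   89.64] F [-0.6 -1.  -0.7] op 0.0302 gf 69.7
```

View pics/w12.png

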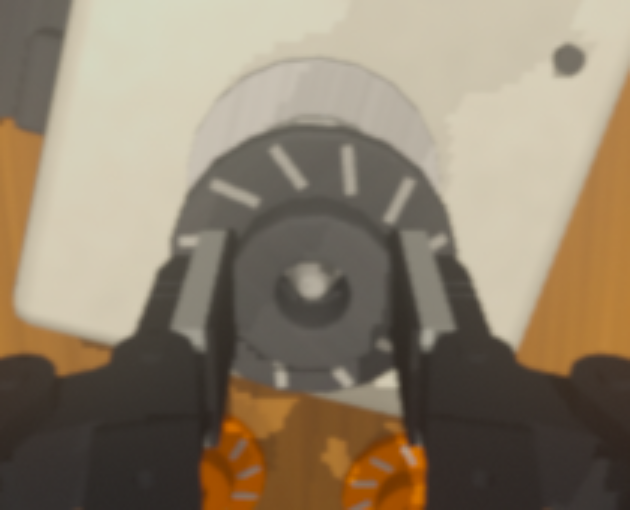

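The shaft tip is inside the bore at (313,280), so I'm lowering the burr onto the stack.

arm_command(
  series=[
    [0,0,0.004,0],
    [0,0,0.008,0],
    [0,0,0.011,0],
    [0,0,0.013,0],
    [0,0,0.015,0],
  ],
)

```text
time: 40.8
ee_pos: [0.5414, 0.129, 0.1243]
tcp_rot: [-179.7, -2.4, 89.6]
wrist_force: [0.6, 0.0, -1.6]
opening: 0.03
grasp_force: 69.7
```

arm_command(
  series=[
    [0,0,0,0],
    [0,0,0,0],
    [0,0,0.001,0],
    [0,0,0.001,0],
    [0,0,0.001,0],
  ],
)

```text
time: 41.3
ee_pos: [0.5415, 0.129, 0.1236]
tcp_rot: [-179.8, -2.4, 89.6]
wrist_force: [-0.3, -0.4, -1.2]
opening: 0.0301
grasp_force: 69.7
```

arm_command(
  series=[
    [0,0,0,0],
    [0,0,0,0],
    [0,0,-0.02,0],
    [0.002,0,-0.05,0],
    [0.004,0,-0.09,0],
  ],
  hand=0.06,
)

```text
time: 41.8
ee_pos: [0.5411, 0.1291, 0.2135]
tcp_rot: [-179.6, -2.4, 89.6]
wrist_force: [1.0, -0.7, 0.2]
opening: 0.0602
grasp_force: 0.0
```

arm_command(
  series=[
    [0.03,0.03,-0.02,0],
    [0.06,0.03,-0.04,0],
    [0.06,0.03,-0.04,0],
    [0.06,0.03,-0.04,0],
    [0.06,0.03,-0.04,0],
  ],
)

```text
time: 42.3
ee_pos: [0.5721, 0.1868, 0.2553]
tcp_rot: [-179.7, -2.4, 89.6]
wrist_force: [-0.8, 0.2, 0.2]
opening: 0.0603
grasp_force: 0.0
```

```bash
python3 - <<'E'
from h import *
for i in range(2): c=cam('wrist')
o=st();c=look([('dial_grip',.112),('catch_plate',.004),('burr',.114)])
im=c['color'];cv2.imwrite('pics/w13.png',cv2.resize(im[0:300,60:460],(800,600),interpolation=cv2.INTER_CUBIC))
np.save('w13T.npy',c['T'])
E
```

```text
42.4 [0.5721 0.1866 0.2554] [-179.7    -2.36   89.59] F [-0.3 -0.7 -0.6] op 0.0598 gf 0.0
dial_grip 0.94 [265. 111.] [0.5827 0.2627 0.112 ] None
dial_grip 0.62 [380. 291.] [0.7298 0.0416 0.112 ] (array([378.3, 278.7]), array([ 6.8, 14.9]), array([0.7254, 0.0599, 0.112 ]))
catch_plate 0.61 [158. 181.] [0.4213 0.1604 0.004 ] None
burr 0.9 [261. 290.] [0.5782 0.0458 0.114 ] None
burr 0.86 [208. 287.] [0.5113 0.0505 0.114 ] None
```

View pics/w13.png

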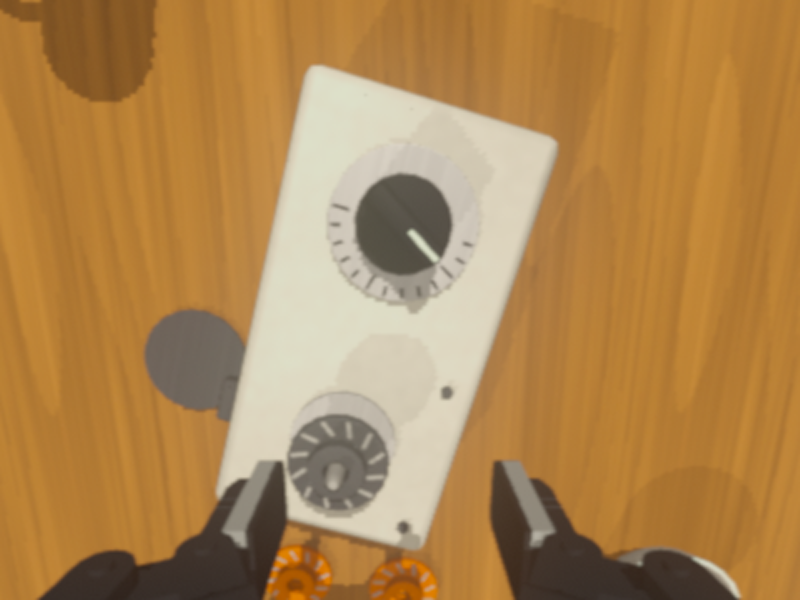

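The burr is seated on the shaft at (337,465). The dial centre is near (404,224), with the pointer running from (410,233) to (436,262) and the long zero mark at (340,207).

```bash
python3 - <<'E'
from h import *
c=cam('wrist');st()
f=lambda u,v,z:ray(c,(u/2+60,v/2),z)
A=lambda a,b:np.degrees(np.arctan2(b[1]-a[1],b[0]-a[0])).round(1)
print('edgeL',A(f(222,470,.08),f(305,100,.08))-90,'edgeR',A(f(428,530,.08),f(555,160,.08))-90,'top',A(f(325,68,.08),f(550,140,.08)))
print('pointer',A(f(410,233,.124),f(436,262,.124)), f(410,233,.124).round(4),f(436,262,.124).round(4))
print('disc ctr',f(404,222,.086).round(4),'gripdisc ctr',f(404,224,.092).round(4))
s=np.array([.5412,.1277]);
yaw=A(f(325,68,.08),f(550,140,.08))
for y in (-16,-17,-18):
  r=np.radians(y);print(y,'dial',(s+.14*np.array([-np.sin(r),np.cos(r)])).round(4),'plate',(s-.125*np.array([np.cos(r),np.sin(r)])).round(4))
print('plate',f(196,360,.004).round(4))
zc=f(404,222,.086);print('zero mark',A(zc,f(340,207,.086)),'5mark', A(zc,f(371,284,.086)))
E
```

```text
42.65 [0.5723 0.187  0.2559] [-179.74   -2.38   89.61] F [ 0.7 -0.2  0.1] op 0.0597 gf 0.0
edgeL -16.599999999999994 edgeR -16.200000000000003 top -16.6
pointer -47.2 [0.5828 0.2576 0.124 ] [0.5962 0.2432 0.124 ]
disc ctr [0.5806 0.2633 0.086 ] gripdisc ctr [0.5805 0.2621 0.092 ]
-16 dial [0.5798 0.2623] plate [0.421  0.1622]
-17 dial [0.5821 0.2616] plate [0.4217 0.1642]
-18 dial [0.5845 0.2608] plate [0.4223 0.1663]
plate [0.4215 0.1623 0.004 ]
zero mark 166.9 5mark -119.1
```

arm_command(
  series=[
    [0,0,0,-0.13],
    [0,0,0,-0.26],
    [0,0,0,-0.39],
    [0,0,0,-0.52],
    [0,0,0,-0.645],
  ],
)

```text
time: 43.15
ee_pos: [0.5723, 0.1872, 0.2559]
tcp_rot: [178.8, -2.0, 126.9]
wrist_force: [-0.3, 1.3, -0.8]
opening: 0.0598
grasp_force: 0.0
```

arm_command(
  series=[
    [0,0,0,-0.13],
    [0,0,0,-0.26],
    [0,0,0,-0.39],
    [0,0,0,-0.52],
    [0,0,0,-0.645],
  ],
)

```text
time: 43.65
ee_pos: [0.5724, 0.1872, 0.256]
tcp_rot: [177.8, -0.9, 163.9]
wrist_force: [0.1, 0.4, 0.0]
opening: 0.06
grasp_force: 0.0
```

arm_command(
  series=[
    [0,0,0,-0.13],
    [0,0,0,-0.26],
    [0,0,0,-0.39],
    [0,0,0,-0.52],
    [0,0,0,-0.645],
  ],
)

```text
time: 44.15
ee_pos: [0.5723, 0.1872, 0.2559]
tcp_rot: [177.7, 0.6, -159.2]
wrist_force: [1.2, 0.2, -0.7]
opening: 0.0599
grasp_force: 0.0
```

arm_command(
  series=[
    [0,0,0,-0.13],
    [0,0,0,-0.26],
    [0,0,0,-0.39],
    [0,0,0,-0.52],
    [0,0,0,-0.645],
  ],
)

```text
time: 44.65
ee_pos: [0.5723, 0.1872, 0.2559]
tcp_rot: [178.5, 1.9, -122.3]
wrist_force: [-0.8, -1.3, 0.7]
opening: 0.0601
grasp_force: 0.0
```

arm_command(
  series=[
    [0,0,0,-0.13],
    [0,0,0,-0.26],
    [0,0,0,-0.39],
    [0,0,0,-0.52],
    [0,0,0,-0.645],
  ],
)

```text
time: 45.15
ee_pos: [0.5724, 0.1872, 0.2559]
tcp_rot: [180.0, 2.4, -85.3]
wrist_force: [-0.3, 0.1, -0.1]
opening: 0.0599
grasp_force: 0.0
```

arm_command(
  series=[
    [0,0,0,-0.13],
    [0,0,0,-0.26],
    [0,0,0,-0.39],
    [0,0,0,-0.52],
    [0,0,0,-0.645],
  ],
)

```text
time: 45.65
ee_pos: [0.5723, 0.1872, 0.256]
tcp_rot: [-178.6, 1.9, -48.3]
wrist_force: [0.1, 0.2, 0.5]
opening: 0.06
grasp_force: 0.0
```

```bash
python3 - <<'E'
from h import *
for i in range(3): c=cam('wrist')
o=st();print(o['q'].round(1));go(.5813,.263,.16,-48.5);go(.5813,.263,.097,-48.5)
for r in bot.mark_of('wrist','dial_grip'): print(r, ray(c,r['location'],.112))
E
```

```text
45.8 [0.5723 0.1872 0.256 ] [-178.61    1.95  -48.76] F [0.2 0.1 0.1] op 0.0597 gf 0.0
[  17.    12.6   21.4   98.3    2.3 -114.2]
GO [-0.0478 -0.0543  0.099 ] turn -0.0045
GO [-0.0456 -0.0528  0.1619] turn -0.0045
{'location': [211.2, 210.7], 'confidence': 0.61} [0.58020498 0.26004819 0.112     ]
```

arm_command(
  series=[
    [-0.025,-0.027,0.02,0],
    [-0.048,-0.054,0.05,0],
    [-0.048,-0.054,0.08,0],
    [-0.048,-0.054,0.099,0],
    [-0.048,-0.054,0.099,0],
  ],
)

```text
time: 46.35
ee_pos: [0.5794, 0.2629, 0.1566]
tcp_rot: [-178.9, 2.0, -48.7]
wrist_force: [0.2, -0.0, -0.4]
opening: 0.0601
grasp_force: 0.0
```

```bash
python3 - <<'E'
from h import *
for i in range(4): c=cam('wrist')
st();go(.5813,.263,.098,-48.5)
for r in bot.mark_of('wrist','dial_grip'): print(r, ray(c,r['location'],.112))
E
```

```text
46.55 [0.5814 0.2631 0.1619] [-178.47    1.9   -48.67] F [-1.2  0.8  0.7] op 0.0603 gf 0.0
GO [0.0021 0.0018 0.0638] turn -0.003
{'location': [257.0, 204.4], 'confidence': 0.76} [0.58078281 0.2620123  0.112     ]
```

arm_command(
  series=[
    [0.001,0.001,0.02,0],
    [0.001,0.001,0.04,0],
    [0.002,0.002,0.055,0],
    [0.002,0.002,0.062,0],
    [0.002,0.002,0.062,0],
  ],
)

```text
time: 47.1
ee_pos: [0.5801, 0.2626, 0.0974]
tcp_rot: [-178.7, 2.0, -48.6]
wrist_force: [0.2, -0.0, 1.0]
opening: 0.06
grasp_force: 0.0
```

arm_command(
  series=[
    [0,0,0,0],
    [0,0,0,0],
    [0,0,0,0],
    [0,0,0,0],
    [0,0,0,0],
  ],
  hand=0.005,
  grip_force=40,
)

```text
time: 47.6
ee_pos: [0.5794, 0.2621, 0.099]
tcp_rot: [-178.7, 1.9, -48.6]
wrist_force: [-7.4, -4.1, 8.8]
opening: 0.0133
grasp_force: 40.7
```

arm_command(
  series=[
    [0,0,0,0],
    [0,0,0,0],
    [0,0,0,0],
    [0,0,0,0],
    [0,0,0,0],
  ],
)

```text
time: 48.1
ee_pos: [0.5795, 0.2621, 0.099]
tcp_rot: [-178.7, 1.9, -48.6]
wrist_force: [-6.9, -4.9, 7.5]
opening: 0.0133
grasp_force: 40.6
```

```bash
python3 - <<'E'
from h import *
o=st();print(o['torque'].round(2),o['q'].round(1))
E
```

```text
48.1 [0.5795 0.2621 0.099 ] [-178.7     1.93  -48.62] F [-6.9 -4.9  7.5] op 0.0133 gf 40.6
[-1.24  1.76  0.09] [  23.3   15.5    7.5   81.3    2.2 -108. ]
```

arm_command(
  series=[
    [0,0.001,-0.001,0],
    [0,0.0015,-0.001,0.1],
    [0,0.0015,-0.001,0.2],
    [0,0.0015,-0.001,0.3],
    [0,0.0015,-0.001,0.4],
  ],
)

```text
time: 48.6
ee_pos: [0.5798, 0.2621, 0.0991]
tcp_rot: [-179.4, 2.3, -71.8]
wrist_force: [2.6, 1.7, -1.9]
opening: 0.0134
grasp_force: 38.9
```

```bash
python3 - <<'E'
from h import *
o=st();print(o['torque'].round(2))
E
```

```text
48.6 [0.5798 0.2621 0.0991] [-179.4     2.34  -71.75] F [ 2.6  1.7 -1.9] op 0.0134 gf 38.9
[ 0.07 -0.62  0.02]
```

arm_command(
  series=[
    [0,0,0,0.12],
    [0,0,0,0.24],
    [0,0,0,0.36],
    [0,0,0,0.48],
    [0,0,0,0.6],
  ],
)

```text
time: 49.1
ee_pos: [0.5804, 0.262, 0.0992]
tcp_rot: [179.2, 2.3, -106.2]
wrist_force: [3.6, 0.7, -2.3]
opening: 0.013
grasp_force: 39.1
```

arm_command(
  series=[
    [0,0,0,0.12],
    [0,0,0,0.24],
    [0,0,0,0.36],
    [0,0,0,0.48],
    [0,0,0,0.6],
  ],
)

```text
time: 49.6
ee_pos: [0.5808, 0.2617, 0.0994]
tcp_rot: [178.2, 1.5, -140.6]
wrist_force: [5.3, -2.2, -2.1]
opening: 0.0133
grasp_force: 40.2
```

arm_command(
  series=[
    [0,0,0,0.12],
    [0,0,0,0.24],
    [0,0,0,0.36],
    [0,0,0,0.48],
    [0,0,0,0.6],
  ],
)

```text
time: 50.1
ee_pos: [0.5808, 0.2612, 0.0993]
tcp_rot: [177.7, 0.2, -175.0]
wrist_force: [5.0, -3.7, -1.6]
opening: 0.0133
grasp_force: 42.8
```

arm_command(
  series=[
    [0,0,0,0.1],
    [0,0,0,0.2],
    [0,0,0,0.3],
    [0,0,0,0.3],
    [0,0,0,0.3],
  ],
)

```text
time: 50.6
ee_pos: [0.5805, 0.2611, 0.0993]
tcp_rot: [177.8, -0.5, 168.1]
wrist_force: [5.0, -3.0, -0.6]
opening: 0.0133
grasp_force: 43.1
```

```bash
python3 - <<'E'
from h import *
o=st();print(o['torque'].round(2),o['q'].round(1))
E
```

```text
50.6 [0.5805 0.2611 0.0993] [177.78  -0.54 168.09] F [ 5.  -3.  -0.6] op 0.0133 gf 43.1
[-1.44 -1.1  -0.12] [23.3 15.4  7.3 81.1  2.1 35.2]
```

arm_command(
  series=[
    [0,0,0,0.03],
    [0,0,0,0.06],
    [0,0,0,0.08],
    [0,0,0,0.08],
    [0,0,0,0.08],
  ],
)

```text
time: 51.1
ee_pos: [0.5805, 0.2611, 0.0993]
tcp_rot: [177.8, -0.7, 163.5]
wrist_force: [5.2, -4.1, -0.5]
opening: 0.013
grasp_force: 43.2
```

```bash
python3 - <<'E'
from h import *
o=st();print(o['torque'].round(2))
E
```

```text
51.1 [0.5805 0.2611 0.0993] [177.83  -0.71 163.54] F [ 5.2 -4.1 -0.5] op 0.013 gf 43.2
[-1.44 -1.22  0.15]
```

arm_command(
  series=[
    [0,0,0,0.02],
    [0,0,0,0.04],
    [0,0,0,0.04],
    [0,0,0,0.04],
    [0,0,0,0.04],
  ],
)

```text
time: 51.6
ee_pos: [0.5806, 0.2611, 0.0994]
tcp_rot: [177.9, -0.8, 161.3]
wrist_force: [5.1, -3.9, -0.7]
opening: 0.013
grasp_force: 55.1
```

```bash
python3 - <<'E'
from h import *
o=st();print(o['torque'].round(2))
E
```

```text
51.6 [0.5806 0.2611 0.0994] [177.85  -0.77 161.33] F [ 5.1 -3.9 -0.7] op 0.013 gf 55.1
[-1.49 -1.45  1.1 ]
```

The stop was reached near tool yaw 163.9 (torque rose to 1.1 N m). Now back 75°.

arm_command(
  series=[
    [0,0,0,-0.12],
    [0,0,0,-0.24],
    [0,0,0,-0.36],
    [0,0,0,-0.48],
    [0,0,0,-0.6],
  ],
)

```text
time: 52.1
ee_pos: [0.5804, 0.2614, 0.0994]
tcp_rot: [177.7, 0.6, -164.1]
wrist_force: [4.7, -1.9, -1.1]
opening: 0.0132
grasp_force: 43.4
```

arm_command(
  series=[
    [0,0,0,-0.12],
    [0,0,0,-0.24],
    [0,0,0,-0.36],
    [0,0,0,-0.48],
    [0,0,0,-0.6],
  ],
)

```text
time: 52.6
ee_pos: [0.5802, 0.2616, 0.0993]
tcp_rot: [178.4, 1.7, -129.7]
wrist_force: [2.6, -0.0, -0.2]
opening: 0.0129
grasp_force: 40.7
```

arm_command(
  series=[
    [0,0,0,-0.08],
    [0,0,0,-0.157],
    [0,0,0,-0.157],
    [0,0,0,-0.157],
    [0,0,0,-0.157],
  ],
)

```text
time: 53.1
ee_pos: [0.5801, 0.2618, 0.0994]
tcp_rot: [178.7, 2.0, -121.2]
wrist_force: [5.5, -0.2, -0.9]
opening: 0.0133
grasp_force: 40.2
```

```bash
python3 - <<'E'
from h import *
o=st();print(o['torque'].round(2))
E
```

```text
53.1 [0.5801 0.2618 0.0994] [ 178.67    1.97 -121.15] F [ 5.5 -0.2 -0.9] op 0.0133 gf 40.2
[-0.72 -1.33  0.01]
```

arm_command(
  series=[
    [0,0,0,0],
    [0,0,0,0],
    [0,0,0,0],
    [0,0,0,0],
    [0,0,0,0],
  ],
  hand=0.06,
)

```text
time: 53.6
ee_pos: [0.5791, 0.2619, 0.0988]
tcp_rot: [178.6, 1.9, -121.0]
wrist_force: [-1.0, -0.8, 0.9]
opening: 0.0601
grasp_force: 0.0
```

arm_command(
  series=[
    [0,0,-0.02,0],
    [0,0,-0.05,0],
    [0,0,-0.09,0],
    [-0.02,0,-0.12,0],
    [-0.06,0,-0.13,0],
  ],
)

```text
time: 54.1
ee_pos: [0.6113, 0.307, 0.2367]
tcp_rot: [178.8, 2.2, -121.1]
wrist_force: [1.6, -0.2, 0.4]
opening: 0.0596
grasp_force: 0.0
```

```bash
python3 - <<'E'
from h import *
for i in range(3): c=cam('wrist')
st();im=c['color'];p=proj(c,[.581,.262,.112]);u,v=int(p[0]),int(p[1]);print(u,v)
cr=im[max(0,v-55):v+55,u-55:u+55];cv2.imwrite('pics/w14.png',cv2.resize(cr,(600,600),interpolation=cv2.INTER_CUBIC))
# white pointer inside black disc: disc mask then bright within
yy,xx=np.mgrid[:384,:512];g=im.max(2)
m=((g>110)&(np.hypot(xx-u,yy-v)<24)).astype(np.uint8)
n,l,s,ct=cv2.connectedComponentsWithStats(m)
for i in range(1,n):
    if s[i,4]>8:
        q=np.argwhere(l==i)[:,::-1].astype(float);W=np.array([ray(c,x,.124)[:2] for x in q])
        mu=W.mean(0);_,S,V=np.linalg.svd(W-mu);d=mu-np.array([.581,.2620])
        print(s[i,4],mu.round(4),'line',np.degrees(np.arctan2(V[0,1],V[0,0])).round(1),'radial',np.degrees(np.arctan2(d[1],d[0])).round(1),S.round(4))
E
```

```text
54.25 [0.6116 0.3095 0.2298] [ 178.55    1.9  -120.94] F [ 0.3  0.4 -0.7] op 0.0599 gf 0.0
252 119
91 [0.5735 0.2517] line 59.5 radial -126.0 [0.047  0.0116]
18 [0.5993 0.2691] line 113.6 radial 21.1 [0.0193 0.002 ]
```

View pics/w14.png

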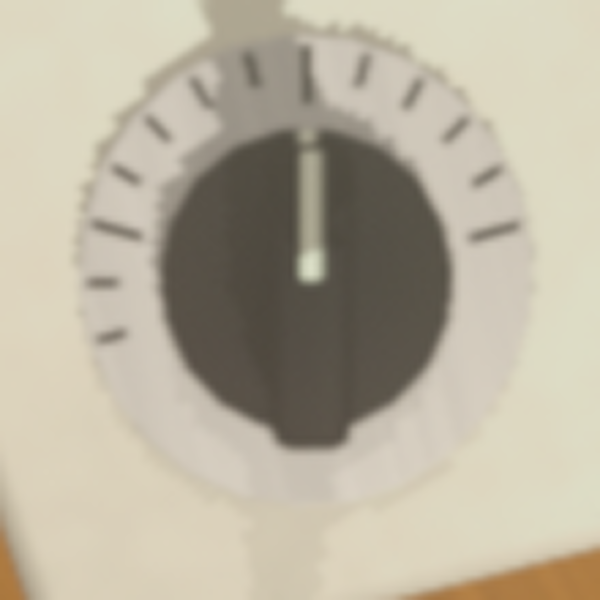

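The pointer, from (311,265) to (311,130), points at the fifth (long) mark at (306,75), counted from the zero mark at (495,232). The dial is right. Next is the dish, so I'm turning the tool to yaw 163.4.

arm_command(
  series=[
    [0,0,0,0.13],
    [0,0,0,0.26],
    [0,0,0,0.39],
    [0,0,0,0.52],
    [0,0,0,0.66],
  ],
  hand=0.085,
)

```text
time: 54.75
ee_pos: [0.61, 0.307, 0.2305]
tcp_rot: [177.7, 0.6, -159.2]
wrist_force: [0.5, 0.1, 0.4]
opening: 0.0849
grasp_force: 0.0
```

arm_command(
  series=[
    [0,0,0,0.13],
    [0,0,0,0.26],
    [0,0,0,0.39],
    [0,0,0,0.52],
    [0,0,0,0.66],
  ],
)

```text
time: 55.25
ee_pos: [0.61, 0.307, 0.2306]
tcp_rot: [177.8, -1.0, 163.1]
wrist_force: [-0.2, -0.7, 0.2]
opening: 0.0848
grasp_force: 0.0
```

```bash
python3 - <<'E'
from h import *
for i in range(2): c=cam('wrist')
st();go(.435,-.235,.2,163.4)
E
```

```text
55.35 [0.6101 0.3071 0.2306] [177.82  -0.94 163.25] F [-0.2  1.   0.5] op 0.0854 gf 0.0
GO [ 0.0109 -0.5703  0.0091] turn -0.0026
```

arm_command(
  series=[
    [0.001,-0.04,0,0],
    [0.002,-0.08,0,0],
    [0.003,-0.12,0,0],
    [0.004,-0.16,0,0],
    [0.004,-0.2,0,0],
  ],
)

```text
time: 55.85
ee_pos: [0.5482, 0.1158, 0.2229]
tcp_rot: [177.8, -0.9, 163.7]
wrist_force: [1.1, -1.0, 0.6]
opening: 0.0846
grasp_force: 0.0
```

arm_command(
  series=[
    [0.001,-0.04,0,0],
    [0.002,-0.08,0,0],
    [0.003,-0.12,0,0],
    [0.004,-0.16,0,0],
    [0.004,-0.2,0,0],
  ],
)

```text
time: 56.35
ee_pos: [0.4871, -0.0743, 0.2153]
tcp_rot: [177.8, -0.9, 163.7]
wrist_force: [1.2, -0.0, -0.2]
opening: 0.0849
grasp_force: 0.0
```

arm_command(
  series=[
    [0.001,-0.04,0,0],
    [0.002,-0.08,0,0],
    [0.003,-0.12,0,0],
    [0.003,-0.16,0.01,0],
    [0.003,-0.17,0.01,0],
  ],
)

```text
time: 56.85
ee_pos: [0.4348, -0.2368, 0.1974]
tcp_rot: [177.8, -1.0, 163.5]
wrist_force: [0.9, -0.4, 0.7]
opening: 0.085
grasp_force: 0.0
```

```bash
python3 - <<'E'
from h import *
for i in range(3): c=cam('wrist')
st();c=look([('dish',0)],'w15')
hsv=cv2.cvtColor(c['color'],cv2.COLOR_BGR2HSV);m=(hsv[...,1]<75).astype(np.uint8)
m[250:]=0
cs,_=cv2.findContours(m,cv2.RETR_EXTERNAL,cv2.CHAIN_APPROX_NONE)
for k in cs:
    if cv2.contourArea(k)>500: (u,v),ax,_=cv2.fitEllipse(k);print(cv2.contourArea(k),round(u),round(v),np.round(ax),ray(c,(u,v),.018).round(4),cv2.boundingRect(k))
E
```

```text
57.0 [ 0.4365 -0.2343  0.1989] [177.76  -0.92 163.45] F [-0.3  0.   0.4] op 0.0849 gf 0.0
dish 0.65 [248. 165.] [ 0.4339 -0.2328  0.    ] (array([249.4, 170.3]), array([47.7, 48.7]), array([ 0.4408, -0.2333,  0.    ]))
1836.5 249 170 [48. 49.] [ 0.4366 -0.2325  0.018 ] (225, 146, 50, 49)
3456.0 495 187 [ 38. 151.] [0.5546 0.0729 0.018 ] (470, 106, 42, 130)
```

```bash
python3 - <<'E'
from h import *
st();go(.434,-.2325,.06,163.4);go(.434,-.2325,.010,163.4)
E
```

```text
57.1 [ 0.4372 -0.2334  0.1993] [177.77  -0.88 163.52] F [ 0.3  0.5 -0.2] op 0.0851 gf 0.0
GO [ 0.0012 -0.0054  0.1392] turn 0.002
GO [ 0.0004 -0.0074  0.1892] turn 0.002
```

arm_command(
  series=[
    [0.001,-0.005,0.04,0],
    [0.001,-0.005,0.08,0],
    [0.001,-0.005,0.12,0],
    [0.001,-0.005,0.139,0],
    [0.001,-0.005,0.139,0],
  ],
)

```text
time: 57.6
ee_pos: [0.433, -0.2309, 0.0574]
tcp_rot: [177.7, -1.2, 163.6]
wrist_force: [0.9, 0.0, 0.4]
opening: 0.0849
grasp_force: 0.0
```

arm_command(
  series=[
    [-0.001,-0.002,0.02,0],
    [-0.001,-0.002,0.04,0],
    [-0.001,-0.002,0.05,0],
    [-0.001,-0.002,0.05,0],
    [-0.001,-0.002,0.05,0],
  ],
)

```text
time: 58.1
ee_pos: [0.4349, -0.2332, 0.0112]
tcp_rot: [177.8, -0.8, 163.4]
wrist_force: [0.5, 0.3, -0.1]
opening: 0.085
grasp_force: 0.0
```

arm_command(
  series=[
    [0,0,0,0],
    [0,0,0,0],
    [0,0,0,0],
    [0,0,0,0],
    [0,0,0,0],
  ],
  hand=0.04,
  grip_force=50,
)

```text
time: 58.6
ee_pos: [0.4349, -0.2335, 0.0116]
tcp_rot: [177.8, -0.8, 163.4]
wrist_force: [-1.3, 2.7, 9.6]
opening: 0.0569
grasp_force: 52.5
```

arm_command(
  series=[
    [0,0,0,0],
    [0,0,-0.005,0],
    [0,0,-0.03,0],
    [0,0,-0.06,0],
    [0,0,-0.1,0],
  ],
)

```text
time: 59.1
ee_pos: [0.4337, -0.2369, 0.1098]
tcp_rot: [177.8, -1.1, 163.4]
wrist_force: [0.8, -0.1, -1.1]
opening: 0.057
grasp_force: 53.8
```

```bash
python3 - <<'E'
from h import *
for i in range(3): c=cam('wrist')
st();n=np.array([-.958,.286]);t=np.array([.4216,.1625])+.003*n
print(t);go(*t,.13,163.4)
E
```

```text
59.25 [ 0.4359 -0.2382  0.1126] [177.85  -0.64 163.39] F [-0.6  0.9 -1.9] op 0.0572 gf 53.9
[0.418726 0.163358]
GO [ 0.1315  0.3802 -0.0017] turn -0.0002
```

arm_command(
  series=[
    [0.02,0.04,-0.02,0],
    [0.04,0.08,-0.03,0],
    [0.06,0.12,-0.03,0],
    [0.075,0.16,-0.03,0],
    [0.09,0.2,-0.03,0],
  ],
)

```text
time: 59.75
ee_pos: [0.4048, -0.0199, 0.148]
tcp_rot: [177.8, -1.0, 163.4]
wrist_force: [2.0, 0.4, -1.0]
opening: 0.0574
grasp_force: 54.1
```

arm_command(
  series=[
    [0.01,0.04,0,0],
    [0.02,0.08,0,0],
    [0.03,0.12,0,0],
    [0.041,0.16,0,0],
    [0.041,0.18,0,0],
  ],
)

```text
time: 60.25
ee_pos: [0.417, 0.1653, 0.1554]
tcp_rot: [177.8, -1.0, 163.5]
wrist_force: [0.0, 0.0, -1.0]
opening: 0.0569
grasp_force: 54.1
```

```bash
python3 - <<'E'
from h import *
for i in range(3): c=cam('wrist')
st();go(.4187,.1634,.06,163.4);go(.4187,.1634,.018,163.4)
# held dish: rim visible
hsv=cv2.cvtColor(c['color'],cv2.COLOR_BGR2HSV);cv2.imwrite('pics/w16.png',c['color'])
for r in bot.mark_of('wrist','catch_plate'): print(r,ray(c,r['location'],.004).round(4))
for r in bot.mark_of('wrist','dish'): print(r,ray(c,r['location'],bot.get_obs()['ee_pos'][2]-.0115).round(4))
E
```

```text
60.4 [0.4173 0.1634 0.1551] [177.87  -1.01 163.54] F [-1.1 -0.4 -2.3] op 0.057 gf 54.1
GO [-0.003  -0.0032  0.095 ] turn 0.0024
GO [-0.0037 -0.0048  0.137 ] turn 0.0024
{'location': [248.8, 181.5], 'confidence': 0.64} [0.4229 0.1633 0.004 ]
{'location': [247.2, 232.7], 'confidence': 0.74} [0.4169 0.1613 0.1441]
```

arm_command(
  series=[
    [-0.002,-0.002,0.03,0],
    [-0.003,-0.002,0.06,0],
    [-0.003,-0.003,0.085,0],
    [-0.003,-0.003,0.095,0],
    [-0.003,-0.003,0.095,0],
  ],
)

```text
time: 61.0
ee_pos: [0.4188, 0.1618, 0.0603]
tcp_rot: [177.9, -1.0, 163.3]
wrist_force: [0.4, -0.1, -1.8]
opening: 0.0572
grasp_force: 54.1
```

arm_command(
  series=[
    [0,-0.001,0.01,0],
    [0,-0.001,0.02,0],
    [0,-0.001,0.03,0],
    [0,-0.001,0.038,0],
    [0,-0.001,0.04,0],
  ],
)

```text
time: 61.5
ee_pos: [0.4185, 0.1634, 0.0202]
tcp_rot: [177.8, -1.0, 163.4]
wrist_force: [-0.3, 0.1, -2.3]
opening: 0.0571
grasp_force: 54.1
```

arm_command(
  series=[
    [0,0,0.001,0],
    [0,0,0.002,0],
    [0,0,0.003,0],
    [0,0,0.003,0],
    [0,0,0.003,0],
  ],
)

```text
time: 62.0
ee_pos: [0.4192, 0.1637, 0.0186]
tcp_rot: [177.8, -0.9, 163.4]
wrist_force: [-0.0, -0.5, -2.1]
opening: 0.0574
grasp_force: 54.1
```

arm_command(
  series=[
    [0,0,0.001,0],
    [0,0,0.002,0],
    [0,0,0.0025,0],
    [0,0,0.0025,0],
    [0,0,0.0025,0],
  ],
)

```text
time: 62.5
ee_pos: [0.4191, 0.1638, 0.0159]
tcp_rot: [177.8, -0.9, 163.4]
wrist_force: [-0.1, -0.4, -1.5]
opening: 0.057
grasp_force: 54.2
```

arm_command(
  series=[
    [0,0,0,0],
    [0,0,0,0],
    [0,0,0,0],
    [0,0,0,0],
    [0,0,0,0],
  ],
  hand=0.08,
)

```text
time: 63.0
ee_pos: [0.4191, 0.1638, 0.016]
tcp_rot: [177.8, -0.9, 163.4]
wrist_force: [0.6, 0.5, 1.0]
opening: 0.08
grasp_force: 0.0
```

arm_command(
  series=[
    [0,0,-0.03,0],
    [0,0,-0.07,0],
    [0,0,-0.11,0],
    [-0.0,0,-0.15,0],
    [0.02,0,-0.18,0],
  ],
)

```text
time: 63.5
ee_pos: [0.4017, 0.1618, 0.1983]
tcp_rot: [177.7, -0.8, 163.3]
wrist_force: [-0.0, 0.2, -1.2]
opening: 0.0801
grasp_force: 0.0
```

```bash
python3 - <<'E'
from h import *
for i in range(3): c=cam('wrist')
st();cv2.imwrite('pics/w17.png',c['color'])
look([('dish',.004),('burr',.114),('dial_grip',.112),('spacer1',.003)])
hsv=cv2.cvtColor(c['color'],cv2.COLOR_BGR2HSV)
for n in ('scene','side'):
  print(n);cc=cam(n)
  for t,z in (('dish',.004),('burr',.114),('spacer1',.003),('bean_jar',0),('mug',0),('serving_bowl',0)):
    for r in bot.mark_of(n,t):
      if r['confidence']>.35: print(t,round(r['confidence'],2),ray(cc,r['location'],z).round(3))
E
```

```text
63.65 [0.4011 0.1625 0.1982] [177.65  -0.73 163.43] F [-0.2  0.1 -0.5] op 0.0799 gf 0.0
dish 0.77 [250. 181.] [0.4187 0.1602 0.004 ] None
burr 0.93 [259. 324.] [0.5437 0.1298 0.114 ] None
burr 0.65 [137. 262.] [0.4339 0.0382 0.114 ] None
burr 0.62 [ 52. 247.] [ 0.3948 -0.0296  0.114 ] None
spacer1 0.67 [259. 307.] [0.6183 0.1139 0.003 ] None
spacer1 0.51 [255. 314.] [0.6295 0.1052 0.003 ] None
spacer1 0.44 [257. 305.] [0.6141 0.112  0.003 ] None
scene
dish 0.6 [0.411 0.156 0.004]
dish 0.53 [0.482 0.08  0.004]
burr 0.73 [0.55  0.14  0.114]
burr 0.62 [0.542 0.135 0.114]
burr 0.62 [0.555 0.033 0.114]
burr 0.49 [ 0.49  -0.054  0.114]
burr 0.47 [0.809 0.021 0.114]
burr 0.46 [0.629 0.017 0.114]
burr 0.38 [0.457 0.466 0.114]
bean_jar 0.63 [ 0.724 -0.301  0.   ]
mug 0.86 [0.393 0.446 0.   ]
mug 0.69 [0.555 0.183 0.   ]
serving_bowl 0.74 [ 0.789 -0.035  0.   ]
side
dish 0.83 [0.415 0.151 0.004]
burr 0.79 [0.543 0.136 0.114]
burr 0.71 [ 0.429 -0.214  0.114]
burr 0.56 [ 0.556 -0.138  0.114]
burr 0.49 [ 0.478 -0.12   0.114]
spacer1 0.59 [0.542 0.221 0.003]
bean_jar 0.72 [ 0.715 -0.287  0.   ]
mug 0.55 [0.383 0.433 0.   ]
serving_bowl 0.76 [ 0.778 -0.048  0.   ]
```

```bash
python3 - <<'E'
from h import *
st();print(bot.job_done())
E
```

```text
64.6 [0.4007 0.162  0.1961] [177.78  -0.9  163.4 ] F [-0.2  0.2 -0.8] op 0.0804 gf 0.0
the job is handed in; nothing more can be done
None
```

I handed the job in at about 65 s of the 208 s allowed: all four spacer rings and the steel burr (hub up) are on the shaft, the dial was then turned to its stop and back five clicks, and the catch dish stands on the plate about 3 mm off centre by measurement; the jar, mug and bowl were not touched.

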